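# Unstack culture dishes onto their warming blocks

## Robot

A 6-joint arm with a two-finger parallel gripper is mounted at the origin on the work surface. World frame = base frame: x ahead of the robot, y to its left, z up, the work surface at z = 0. Lengths are in m, angles in rad, forces in N, time in s.
With the tool pointing down it reaches from about 0.35 to 0.85 m from the base axis. Payload 8.1 kg.
Tool frame: the origin (TCP) lies between the finger pads; the fingertips stand 14 mm ahead of it and the grasp point (between the pads) lies 5 mm behind it; z points along the fingers, y is the direction in which the jaws open and shut (so a half turn about z gives the same grasp; the last joint's range is limited). The gripper opens to 93 mm and grips with 3 to 60 N. Pads are 15 mm wide; open, the fingers measure 128 mm over their backs; the gripper's body (75 mm by 188 mm) begins 65 mm behind the grasp point.
Start: joints at [1.035, 0.13, 1.488, -0, 1.523, -0.085], TCP at [0.261, 0.54, 0.197] pointing down, gripper open.
Joint ranges: [-2.96, 2.96], [-0.89, 2.26], [0.02, 2.5], [-1.34, 4.48], [0, 2.73], [-2.66, 2.66]. Speed limits (rad/s): [2.39, 2.39, 2.79, 3.14, 3.14, 3.14].

## Interface

Orientations are given as a rotation vector (axis times angle).
In Python, from plant import robot gives the robot as it stands.
- The arm moves only by the tool step_arm, never from a script. Its argument "targets" is a list of rows, each an object of numbers: "tx", "ty", "tz": the shift along the tool's x, y, z in mm; "ax", "ay", "az": the turn, a rotation vector about the tool's x, y, z in rad; "grip": the closure in counts, from 0 (fully open) to 255 (shut). In form: [{"tx": .., "ty": .., "tz": .., "ax": .., "ay": .., "az": .., "grip": ..}, ...]. A call has 1 to 20 rows; each row shifts and turns the commanded pose from where the row before left it, along the tool's axes as they then stand; what a row does not reach is not made up. A row lasts 1/10 s, in which the tool goes at most 50 mm and 8.59 degrees, less where a joint would pass 70% of its speed; a pose out of reach is approached as far as the arm can. A call with a gripper value outside its range is refused whole. The fingers move at their own pace and stop on an object; "squeeze" is the grip in N (left out, the last holds). Time passes only in rows, so rows that do not move let the fingers close. It gives the time, the measured TCP pose, the force and the opening at its end, in the units of the state.
- robot.read_state(): the state, without advancing time (a new reading comes with each control period).
- robot.read_camera(name): name is "side" or "top" or "wrist"; returns a dict with "frame" (400x640x3 uint8, blue, green, red), "fx", "fy", "cx", "cy" (pixels), "R" (3x3) and "t" (3): a world point X has camera coordinates R X + t. Camera axes: x right, y down, z forward; pixel columns grow to the right and rows downward; lengths in m; the calibration is good to about 2 mm. A picture is of the moment at which its call begins. There is no depth.
- robot.close_job(): hands the job in, once; it reports no verdict.
The state is a dict: "t": time; "q": joint angles; "dq": joint speeds; "joint_torque": joint torques, N m; "tool_pos": TCP position; "orientation": TCP orientation; "force": force on the tool from outside, world axes, zero at the start; "wrist_torque": the same for the moment, N m; "opening": finger opening in m.
Only numpy, scipy, OpenCV 4.12 (cv2) and the standard library are available. Lean on these libraries where they do the work, as an engineer would, in place of code of your own. Each camera call takes 0.05 s, during which the arm holds its last target.

## Task

Take the two stacks of lidded dishes apart and set each dish flat into the recess of the warming block made for its shape and size: square, large round, small round, oblong. Keep every dish level, set it down rather than drop it, and leave the bottle and the tip box where they stand.

Things in the scene. Friction and masses are not known exactly. Their poses are not given: they have to be found in the camera images.
- square_dish: Square dish 60 x 60 mm, 22 mm tall, four well rings on its lid. Frosted pale plastic, grey line round the lid, height with lid. Origin: centre of the underside; z up, x and y along its sides. It starts flat on the bench with one of the two smaller dishes lying on its lid. Grip it with the fingertips at least 5 mm above its underside: seated, its lower 4 mm are in the recess with 7 mm free all round.
- round_dish: Large round dish, 62 mm in diameter, 22 mm tall. Frosted pale plastic, grey line round the lid, height with lid. Origin: centre of the underside; z up. It starts flat on the bench with one of the two smaller dishes lying on its lid. Grip it with the fingertips at least 5 mm above its underside: seated, its lower 4 mm are in the recess with 7 mm free all round.
- small_dish: Small round dish, 40 mm in diameter, 22 mm tall. Frosted pale plastic, grey line round the lid, height with lid. Origin: centre of the underside; z up. It starts flat on the lid of one of the two larger dishes (underside 22 mm above the bench), within 5 mm of its middle. Grip it with the fingertips at least 5 mm above its underside: seated, its lower 4 mm are in the recess with 7 mm free all round.
- oblong_dish: Oblong dish 48 mm (its x) by 30 mm (its y), 22 mm tall, two well rings on its lid. Frosted pale plastic, grey line round the lid, height with lid. Origin: centre of the underside; z up. It starts flat on the lid of one of the two larger dishes (underside 22 mm above the bench), within 5 mm of its middle. Grip it with the fingertips at least 5 mm above its underside: seated, its lower 4 mm are in the recess with 7 mm free all round.
- square_block: Place of the square dish: recess 74 x 74 mm. Fixed aluminium warming block 90 x 90 mm, 14 mm high, with a recess 4 mm deep in the middle of its top (dark recess floor 10 mm above the bench). Origin: centre of the underside, on the bench, below the recess's centre; z up, x and y along its sides and the recess's; a black plug (a mark, 6 mm proud of that side) on its +x side.
- round_block: Place of the large round dish: round recess 76 mm in diameter. Fixed aluminium warming block 90 x 90 mm, 14 mm high, with a recess 4 mm deep in the middle of its top (dark recess floor 10 mm above the bench). Origin: centre of the underside, on the bench, below the recess's centre; z up.
- small_block: Place of the small round dish: round recess 54 mm in diameter. Fixed aluminium warming block 90 x 90 mm, 14 mm high, with a recess 4 mm deep in the middle of its top (dark recess floor 10 mm above the bench). Origin: centre of the underside, on the bench, below the recess's centre; z up.
- oblong_block: Place of the oblong dish: recess 62 mm (its x) by 44 mm (its y). Fixed aluminium warming block 90 x 90 mm, 14 mm high, with a recess 4 mm deep in the middle of its top (dark recess floor 10 mm above the bench). Origin: centre of the underside, on the bench, below the recess's centre; z up.
- bottle: Bystander: amber bottle with a white cap, 54 mm in diameter, 120 mm tall, upright. Origin: centre of the underside; z up. Leave it alone.
- tip_box: Bystander: grey and white tip box 85 x 115 mm, 52 mm tall. Origin: centre of the underside; x along the 85 mm side, z up. Leave it alone.
There are look-alikes about, which are no part of the job. What is shaped like the oblong_dish but brown, purple or yellow is not meant.

How it is judged:
At the end, for the whole second after the job is handed in: Each of the four dishes lies flat and at rest in the recess of its own block: centre within 11 mm of the block's centre, underside 7 to 12.5 mm above the block's underside (recess floor at 10 mm), tilted less than 0.1 rad (horizontal distance between square_dish and square_block below 0.011 m and z of square_dish in the frame of square_block between 0.007 and 0.0125 m and angle between each of square_dish, round_dish, small_dish, oblong_dish's own z axis and vertical below 0.1 rad and linear speed of each of square_dish, round_dish, small_dish, oblong_dish below 0.02 m/s and horizontal distance between round_dish and round_block below 0.011 m and z of round_dish in the frame of round_block between 0.007 and 0.0125 m and horizontal distance between small_dish and small_block below 0.011 m and z of small_dish in the frame of small_block between 0.007 and 0.0125 m and horizontal distance between oblong_dish and oblong_block below 0.011 m and z of oblong_dish in the frame of oblong_block between 0.007 and 0.0125 m); the robot touches nothing.
It fails at once if a dish is tilted by more than 0.35 rad (20 degrees) (angle between any of square_dish, round_dish, small_dish, oblong_dish's own z axis and vertical above 0.35 rad).
It fails at once if a dish is let go while its underside is more than 60 mm above the bench (dropped) ((height (world z) of square_dish above 0.06 m and contact force between square_dish and the fingers below 0.02 N) or (height (world z) of round_dish above 0.06 m and contact force between round_dish and the fingers below 0.02 N) or (height (world z) of small_dish above 0.06 m and contact force between small_dish and the fingers below 0.02 N) or (height (world z) of oblong_dish above 0.06 m and contact force between oblong_dish and the fingers below 0.02 N)).
It fails at once if the bottle or the tip box is moved by more than 30 mm or tipped (distance of any of bottle, tip_box from where it was at the start of the episode above 0.03 m or angle between any of bottle, tip_box's own z axis and vertical above 0.3 rad).
It also fails if it takes over 104 s, if anything falls off the work surface, if the arm or the gripper's body presses on something with over 40 N, if the wrist force passes 120 N, or if a joint passes its speed limit or range.

## Working session

There is one attempt and no reset: what is moved stays moved. The work goes in short steps, Python scripts to look and compute and a tool call to move; the robot and the scene stay as the last step left them, time stands still between calls to the robot, and variables do not carry over. Pictures are saved under pics/ and viewed, and the job is handed in when it is done.

Besides the shell and the picture viewer there is one more tool, called after ">>>" as a command line: name --argument value ..., lists and objects as JSON in quotes. step_arm: Moves the arm, as the interface text tells. Its arguments: {"type":"object","properties":{"targets":{"type":"array"},"squeeze":{"type":"number"}},"required":["targets"]}

```bash
mkdir -p pics; ls
python3 - <<'E'
from plant import robot
import cv2
s=robot.read_state()
for k in s: print(k,s[k])
for n in ["side","top","wrist"]:
    c=robot.read_camera(n); cv2.imwrite(f"pics/{n}0.png",c["frame"]); print(n,c["fx"],c["cx"],c["cy"],c["R"],c["t"])
E
```

```text
pics
t 0.0
q [ 1.03459968e+00  1.31151702e-01  1.48930155e+00  1.72460278e-05
  1.52297544e+00 -8.53761393e-02]
dq [ 0.00046437 -0.00015759  0.00104783  0.00255268  0.00187907 -0.00102783]
joint_torque [-1.39470307e-03 -5.59844148e+01 -4.91758311e+01  7.66448211e-02
  3.53428570e-02 -1.38616583e-04]
tool_pos [0.2610697  0.53954518 0.1959809 ]
orientation [-7.02037480e-01 -3.06155348e+00  2.73710084e-03]
force [ 0.42619517 -0.14313632 -0.37572605]
wrist_torque [-0.02550594  0.02510267  0.11156524]
opening 0.09288162537463375
side 479.4815136706321 318.8947359248129 196.86749845478238 [[ 0.94949414 -0.31377233  0.00279383]
 [-0.16570666 -0.50895957 -0.84469016]
 [ 0.26646234  0.8015654  -0.53524829]] [-0.55371898  0.120685    1.03090481]
top 371.93325196588637 318.86938485651694 197.1476007066632 [[-0.02901942 -0.99940728  0.018519  ]
 [-0.98716067  0.02574271 -0.15764238]
 [ 0.15707221 -0.02285592 -0.98732261]] [-0.01400809  0.57285125  0.8847365 ]
wrist 289.20431450546073 318.0140292996659 195.61905580519758 [[ 0.43620724  0.89984553 -0.00112488]
 [ 0.86964432 -0.42124515  0.25743209]
 [ 0.23117527 -0.11327199 -0.96629574]] [-0.59969125 -0.03001678  0.38997847]
```

View pics/top0.png

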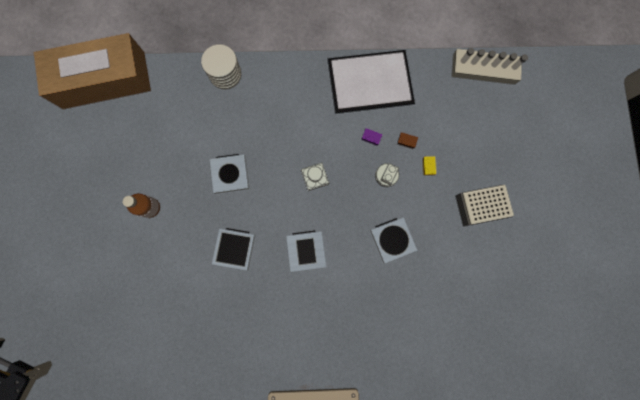

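View pics/side0.png

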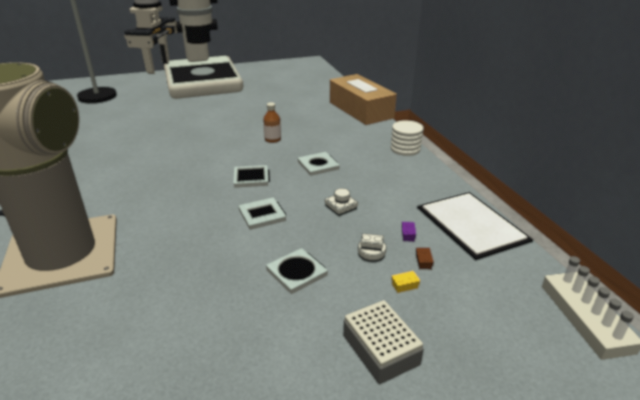

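View pics/wrist0.png

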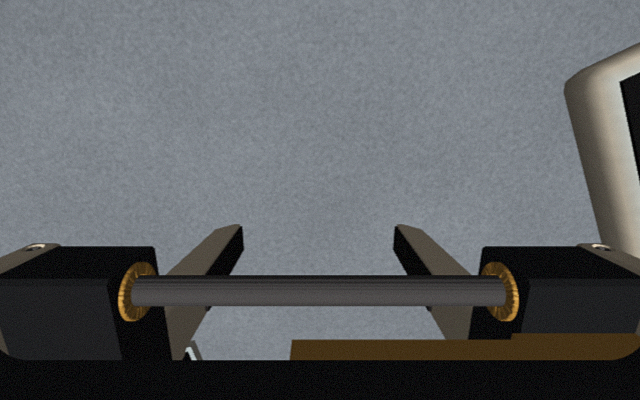

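The top view shows the blocks: square at (233,249), oblong (306,251), large round (394,241), small round (229,174). The stacks are small dish on square at (315,176) and oblong on large round at (388,175). The oblong look-alikes are purple (372,136), brown (408,140) and yellow (430,166). The pale oblong on the round dish at (388,173) is the one meant, and an enlarged crop will confirm it.

Run:
```python
import cv2,numpy as np
t=cv2.imread("pics/top0.png"); a=t[120:200,290:450]; cv2.imwrite("pics/c1.png",cv2.resize(a,None,fx=5,fy=5,interpolation=cv2.INTER_CUBIC))
s=cv2.imread("pics/side0.png"); a=s[140:300,220:440]; cv2.imwrite("pics/c2.png",cv2.resize(a,None,fx=3.6,fy=3.6,interpolation=cv2.INTER_CUBIC))
a=t[150:270,200:420];cv2.imwrite("pics/c3.png",cv2.resize(a,None,fx=3.6,fy=3.6,interpolation=cv2.INTER_CUBIC))
```

```text
(no output)
```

View pics/c1.png

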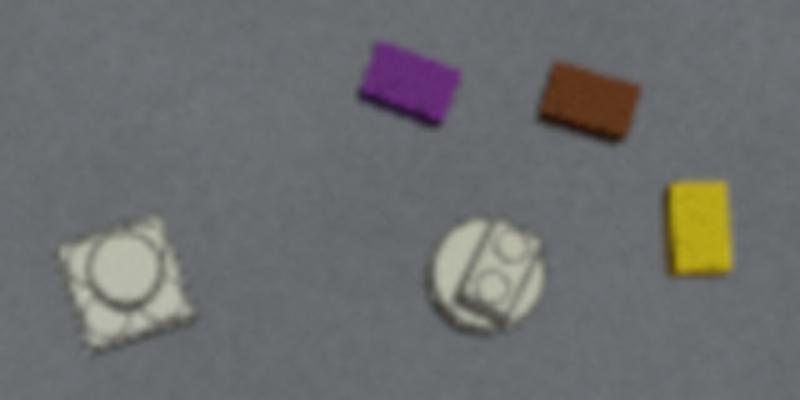

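View pics/c2.png

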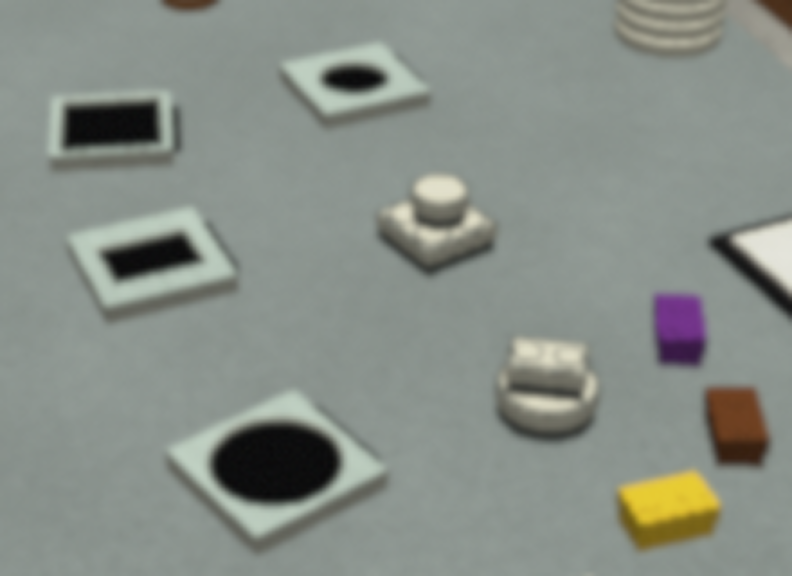

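View pics/c3.png

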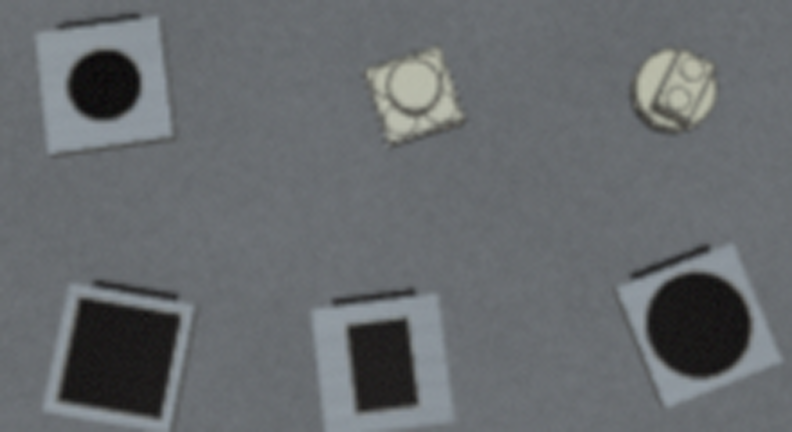

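The crops confirm that the pale oblong with two rings lies on the round dish, with the coloured ones being look-alikes. I'll measure now.

```bash
cat > h.py <<'E'
import numpy as np,cv2
from scipy.spatial.transform import Rotation as Ro
def ray(c,u,v,z):
    d=np.stack([(np.atleast_1d(u)-c["cx"])/c["fx"],(np.atleast_1d(v)-c["cy"])/c["fy"],np.ones(np.size(u))],1)@c["R"]
    o=-c["R"].T@c["t"]
    return o+d*((z-o[2])/d[:,2])[:,None]
def proj(c,X):
    p=np.atleast_2d(X)@c["R"].T+c["t"]
    return np.stack([c["fx"]*p[:,0]/p[:,2]+c["cx"],c["fy"]*p[:,1]/p[:,2]+c["cy"]],1)
def comps(m,amin=60,amax=1e5):
    n,l,s,cc=cv2.connectedComponentsWithStats(m.astype(np.uint8)*1)
    return [(l==i,s[i],cc[i]) for i in range(1,n) if amin<s[i][4]<amax]
def contour(mask):
    cs,_=cv2.findContours(mask.astype(np.uint8),cv2.RETR_EXTERNAL,cv2.CHAIN_APPROX_NONE)
    return max(cs,key=cv2.contourArea)[:,0,:].astype(float)
def rect(c,mask,z):
    p=ray(c,*contour(mask).T,z)[:,:2]*1000
    (cx,cy),(w,h),a=cv2.minAreaRect(p.astype(np.float32))
    if w<h: w,h,a=h,w,a+90
    return np.round([cx,cy,w,h,(a+90)%180-90],1)   # a: deg of long side
E
python3 - <<'E'
from plant import robot
from h import *
for n in ["top","side"]:
    c=robot.read_camera(n); f=c["frame"].astype(int)
    dark=f.max(2)<45
    dark[:140]=0
    for m,s,cc in comps(dark,80,3000):
        if n=="top" and not(200<cc[0]<430 and 150<cc[1]<280): continue
        if n=="side" and not(225<cc[0]<345): continue
        p=ray(c,*cc,0.010)[0]*1000
        print(n,cc.round(1),s[4],p.round(1),rect(c,m,.010))
    warm=(f[:,:,2]-f[:,:,0]>5)&(f.min(2)>90) if n=="top" else (f[:,:,2]-f[:,:,0]>5)&(f.min(2)>90)
    for m,s,cc in comps(warm,60,3000):
        if n=="top" and not(290<cc[0]<420 and 150<cc[1]<220): continue
        if n=="side" and not(320<cc[0]<390): continue
        print(n,"stack",cc.round(1),s[4],ray(c,*cc,.03)[0].round(4),rect(c,m,.022))
w=robot.read_camera("wrist"); s=robot.read_state()
T=Ro.from_rotvec(s["orientation"]).as_matrix()
print("cam in tool",T.T@(-w["R"].T@w["t"]-s["tool_pos"]), T.T@w["R"].T, T)
for d in [-5,14]: print(proj(w,s["tool_pos"]+T[:,2]*d/1000))
E
```

```text
top [228.5 173.2] 267 [647.5 203.7  10. ] [6.468e+02 2.037e+02 4.590e+01 4.430e+01 3.000e-01]
top [393.6 239.7] 607 [ 462.6 -218.8   10. ] [ 463.3 -218.6   69.7   68.8   88.3]
top [232.8 249. ] 759 [450.9 191.1  10. ] [451.2 191.1  69.6  68.9 -11.3]
top [305.8 251. ] 342 [440.5   6.5  10. ] [440.6   6.6  56.6  38.5   6. ]
top stack [314.7 175.9] 441 [ 0.6303 -0.0211  0.03  ] [632.1 -21.3  56.   55.1  17.3]
top stack [387.3 173.8] 376 [ 0.6312 -0.2084  0.03  ] [ 631.2 -209.3   57.5   56.3   86.9]
side [250.4 174.2] 230 [451.4 194.4  10. ] [451.8 194.7  62.8  52.6 -11.7]
side [261.4 210.9] 142 [441.2  10.7  10. ] [441.6  10.9  52.5  27.3   5.9]
side [296.2 268.3] 541 [ 463.2 -215.8   10. ] [ 463.3 -215.    64.3   64.2   38.6]
side stack [359.5  86.9] 717 [0.9764 0.6951 0.03  ] [929.  700.4 317.6 260.1 -78.3]
side stack [341.1 199.7] 443 [ 0.6293 -0.031   0.03  ] [633.3 -15.   91.9  79.4 -77.9]
side stack [371.7 245.4] 519 [ 0.6281 -0.2176  0.03  ] [ 632.2 -208.    84.8   57.3   65.1]
side stack [383.4 332.2] 2885 [ 0.552  -0.4408  0.03  ] [ 556.1 -430.5  125.5   91.1  -80.9]
cam in tool [ 0.07097381  0.00036709 -0.18764226] [[-5.86811609e-04 -9.66256597e-01 -2.57580752e-01]
 [ 9.99999790e-01 -6.38153779e-04  1.15726092e-04]
 [-2.76197230e-04 -2.57580630e-01  9.66256769e-01]] [[-9.00101970e-01  4.35679146e-01 -3.54695160e-04]
 [ 4.35679281e-01  9.00101820e-01 -5.26865772e-04]
 [ 8.97173297e-05 -6.28766251e-04 -9.99999798e-01]]
[[317.45587098 227.59539168]]
[[317.49683149 218.1996139 ]]
```

>>> step_arm --targets '[{"az":-0.15,"grip":0},{"az":-0.15},{"az":-0.15},{"tx":-25,"ty":-37,"tz":4},{"tx":-25,"ty":-37,"tz":4},{"tx":-25,"ty":-37,"tz":4},{"tx":-25,"ty":-37,"tz":4},{"tx":-25,"ty":-37,"tz":4},{"tx":-25,"ty":-37,"tz":4},{"tx":-25,"ty":-37,"tz":4},{"tx":-25,"ty":-37,"tz":4},{"tx":-25,"ty":-37,"tz":4},{"tx":-25,"ty":-37,"tz":4},{"tx":-25,"ty":-37,"tz":4},{"tx":-25,"ty":-37,"tz":4},{"tx":-25,"ty":-37,"tz":4},{"tx":-25,"ty":-37,"tz":4},{"tx":-25,"ty":-37,"tz":4}]' --squeeze 15

```text
schema error: expected keys tx, ty, tz, ax, ay, az, grip
```

>>> step_arm --targets '[{"tx":0,"ty":0,"tz":0,"ax":0,"ay":0,"az":-0.15,"grip":0},{"tx":0,"ty":0,"tz":0,"ax":0,"ay":0,"az":-0.15,"grip":0},{"tx":0,"ty":0,"tz":0,"ax":0,"ay":0,"az":-0.15,"grip":0},{"tx":-25,"ty":-37,"tz":4,"ax":0,"ay":0,"az":0,"grip":0},{"tx":-25,"ty":-37,"tz":4,"ax":0,"ay":0,"az":0,"grip":0},{"tx":-25,"ty":-37,"tz":4,"ax":0,"ay":0,"az":0,"grip":0},{"tx":-25,"ty":-37,"tz":4,"ax":0,"ay":0,"az":0,"grip":0},{"tx":-25,"ty":-37,"tz":4,"ax":0,"ay":0,"az":0,"grip":0},{"tx":-25,"ty":-37,"tz":4,"ax":0,"ay":0,"az":0,"grip":0},{"tx":-25,"ty":-37,"tz":4,"ax":0,"ay":0,"az":0,"grip":0},{"tx":-25,"ty":-37,"tz":4,"ax":0,"ay":0,"az":0,"grip":0},{"tx":-25,"ty":-37,"tz":4,"ax":0,"ay":0,"az":0,"grip":0},{"tx":-25,"ty":-37,"tz":4,"ax":0,"ay":0,"az":0,"grip":0},{"tx":-25,"ty":-37,"tz":4,"ax":0,"ay":0,"az":0,"grip":0},{"tx":-25,"ty":-37,"tz":4,"ax":0,"ay":0,"az":0,"grip":0},{"tx":-25,"ty":-37,"tz":4,"ax":0,"ay":0,"az":0,"grip":0},{"tx":-25,"ty":-37,"tz":4,"ax":0,"ay":0,"az":0,"grip":0},{"tx":-25,"ty":-37,"tz":4,"ax":0,"ay":0,"az":0,"grip":0}]' --squeeze 15

```text
t: 2.1
tool_pos: [0.6368, -0.0169, 0.1369]
orientation: [0.001, 3.141, 0.0]
force: [0.9, -0.3, 0.0]
opening: 0.0931
```

```bash
cat >> h.py <<'E'
def snap(robot,name,n="wrist"):
    c=robot.read_camera(n); cv2.imwrite(f"pics/{name}.png",c["frame"]); s=robot.read_state()
    T=Ro.from_rotvec(s["orientation"]).as_matrix()
    print("t",round(s["t"],2),"tcp",np.round(s["tool_pos"]*np.array(1000.),1),"yaw_y",round(np.degrees(np.arctan2(T[1,1],T[0,1])),2),"tilt",np.degrees(np.arccos(-T[2,2])).round(2),"F",np.round(s["force"],1),"open",round(s["opening"]*1000,1),"q",np.round(s["q"],2))
    return c,s
E
python3 - <<'E'
from plant import robot
from h import *
snap(robot,"w1")
E
```

```text
t 2.15 tcp [638.8 -23.1 135.4] yaw_y 89.75 tilt 0.18 F [-3.4 -3.4 -0.9] open 93.5 q [-0.11  0.27  1.44 -0.    1.43 -1.68]
```

View pics/w1.png

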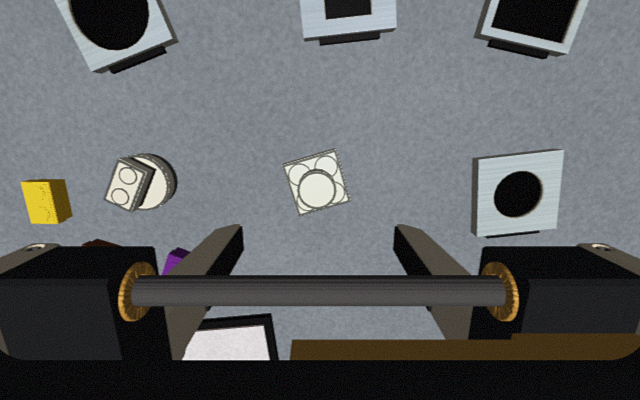

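The wrist view shows the small dish's lid at (317,189) on the square dish, the oblong dish at (128,185), and the small block's recess at (519,193). I'll measure from this settled view.

Run:
```python
from plant import robot
from h import *
c,s=snap(robot,"w2"); f=c["frame"].astype(int)
dark=f.max(2)<45; dark[235:]=0
for m,st,cc in comps(dark,600):
    print("dark",cc.round(1),st[4],(ray(c,*cc,.010)[0]*1000).round(1),rect(c,m,.010))
warm=(f[:,:,2]-f[:,:,0]>2)&(f.min(2)>120); warm[235:]=0
for m,st,cc in comps(warm,100): print("warm",cc.round(1),st)
g=c["frame"]
cv2.imwrite("pics/w2a.png",cv2.resize(g[140:225,275:360],None,fx=7,fy=7,interpolation=cv2.INTER_CUBIC))
cv2.imwrite("pics/w2b.png",cv2.resize(g[140:225,95:185],None,fx=7,fy=7,interpolation=cv2.INTER_CUBIC))
```

```text
t 2.2 tcp [637.2 -20.3 135.5] yaw_y 89.69 tilt 0.1 F [-0.3  0.  -0.7] open 92.6 q [-0.11  0.27  1.45 -0.    1.43 -1.68]
dark [116.8  20.1] 2966 [ 475.2 -216.7   10. ] [ 478.5 -216.6   73.    40.7   89.7]
dark [543.1  15.3] 2381 [473.4 193.6  10. ] [470.2 191.2  72.4  33.5  78.8]
dark [524.9 191.6] 1655 [647.9 207.5  10. ] [648.4 207.5  52.   50.1 -39.2]
warm [322.7 180.8] [ 290  147   67   66 2340]
warm [159.7 185.3] [140 156  33  52 696]
warm [129.2 184.4] [112 161  37  48 969]
```

View pics/w2a.png

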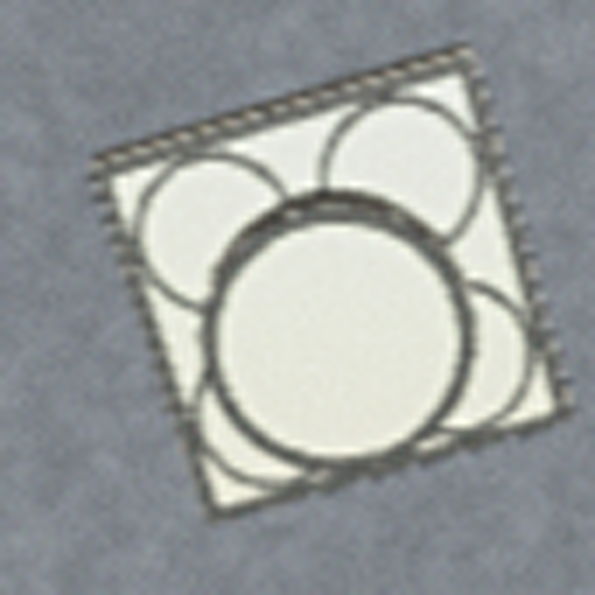

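View pics/w2b.png

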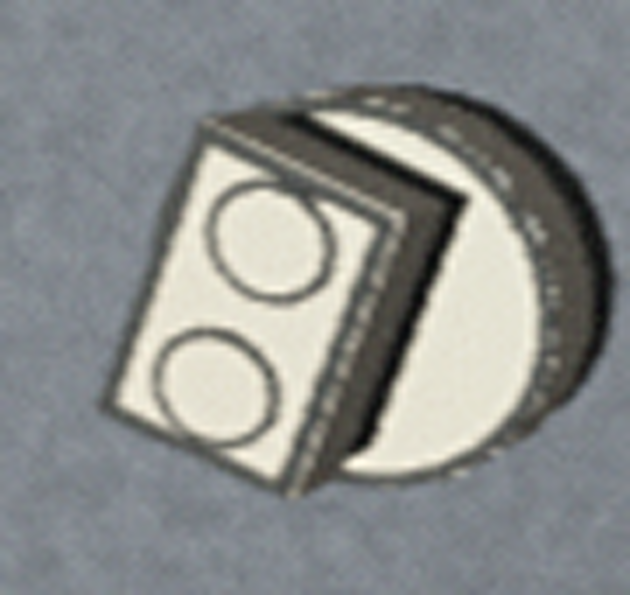

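Run:
```python
from plant import robot
from h import *
c,s=snap(robot,"w3"); f=c["frame"].astype(int)
dark=f.max(2)<45; dark[235:]=0
for m,st,cc in comps(dark,600):
    print("dark",cc.round(1),st[4],(ray(c,*cc,.010)[0]*1000).round(1),rect(c,m,.010))
warm=(f[:,:,2]-f[:,:,0]>2)&(f.min(2)>120); warm[235:]=0
for m,st,cc in comps(warm,100): print("warm",cc.round(1),st, rect(c,m,.044),rect(c,m,.022))
g=c["frame"]
cv2.imwrite("pics/w3a.png",cv2.resize(g[140:225,275:360],None,fx=7,fy=7,interpolation=cv2.INTER_CUBIC))
gr=cv2.resize(g[140:225,275:360,1],None,fx=4,fy=4,interpolation=cv2.INTER_CUBIC)
h=cv2.HoughCircles(gr,cv2.HOUGH_GRADIENT,1,200,param1=120,param2=30,minRadius=60,maxRadius=90); print(h)
for x,y,r in h[0]:
    u,v=275+x/4,140+y/4; print(u,v,r/4,(ray(c,u,v,.044)*1000).round(1))
```

```text
t 2.25 tcp [636.3 -17.8 135.8] yaw_y 89.75 tilt 0.09 F [ 0.2  0.4 -0.2] open 92.8 q [-0.11  0.26  1.45 -0.    1.43 -1.67]
dark [113.7  21. ] 3119 [ 474.1 -216.7   10. ] [ 477.5 -216.8   73.3   42.5   89.6]
dark [349.5   7.2] 689 [463.7  11.   10. ] [463.9  12.   42.8  14.5 -87.5]
dark [539.1  16.2] 2520 [472.5 193.5  10. ] [469.4 191.4  72.5  35.2  78.7]
dark [521.6 193. ] 1629 [648.1 207.3  10. ] [648.6 207.3  51.8  49.7   8.8]
warm [319.8 182.5] [ 286  151   67   63 2336] [628.1 -17.8  54.7  51.1 -73.5] [633.  -17.7  59.   55.2 -73.5]
warm [156.9 187.1] [136 158  34  52 698] [ 628.7 -182.5   52.    30.1   -3.9] [ 633.6 -195.4   56.1   32.5   -3.9]
warm [126.4 186.2] [109 163  37  47 976] [ 630.6 -210.    43.    24.8  -28.4] [ 635.6 -225.1   46.4   26.8  -28.4]
[[[181.5 190.5  76.2]]]
320.375 187.625 19.05 [[632.6 -17.7  44. ]]
```

>>> step_arm --targets '[{"tx":3,"ty":0,"tz":20,"ax":0,"ay":0,"az":0,"grip":0},{"tx":0,"ty":0,"tz":20,"ax":0,"ay":0,"az":0,"grip":0},{"tx":0,"ty":0,"tz":15,"ax":0,"ay":0,"az":0,"grip":0},{"tx":0,"ty":0,"tz":0,"ax":0,"ay":0,"az":0,"grip":0},{"tx":0,"ty":0,"tz":0,"ax":0,"ay":0,"az":0,"grip":0}]'

```text
t: 2.75
tool_pos: [0.6327, -0.0146, 0.0823]
orientation: [-0.0, -3.141, -0.0]
force: [0.8, 0.0, 0.0]
opening: 0.0928
```

Run:
```python
from plant import robot
from h import *
c,s=snap(robot,"w4"); g=c["frame"]
p=proj(c,[.6326,-.0177,.044])[0]; print(p)
x0,y0=int(p[0])-50,int(p[1])-45
gr=cv2.resize(g[y0:y0+90,x0:x0+100,1],None,fx=4,fy=4,interpolation=cv2.INTER_CUBIC)
h=cv2.HoughCircles(gr,cv2.HOUGH_GRADIENT,1,200,param1=120,param2=30,minRadius=80,maxRadius=120); print(h)
for x,y,r in h[0]:
    u,v=x0+x/4,y0+y/4; print(u,v,r/4,(ray(c,u,v,.044)*1000).round(1))
```

```text
t 2.8 tcp [633.4 -14.8  83.1] yaw_y 89.99 tilt 0.07 F [ 0.1  0.7 -0.4] open 93.1 q [-0.1   0.3   1.51  0.    1.33 -1.67]
[313.7853163  207.91964492]
[[[198.5 180.5  95.1]]]
312.625 207.125 23.775 [[631.9 -18.6  44. ]]
```

View pics/w4.png

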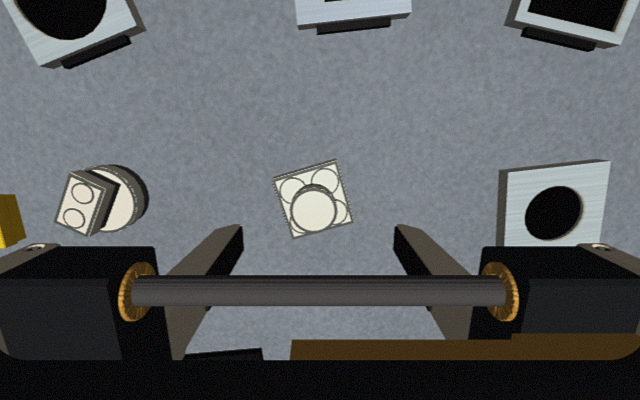

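>>> step_arm --targets '[{"tx":1,"ty":-4,"tz":14,"ax":0,"ay":0,"az":0,"grip":0},{"tx":0,"ty":0,"tz":14,"ax":0,"ay":0,"az":0,"grip":0},{"tx":0,"ty":0,"tz":11,"ax":0,"ay":0,"az":0,"grip":0},{"tx":0,"ty":0,"tz":0,"ax":0,"ay":0,"az":0,"grip":0},{"tx":0,"ty":0,"tz":0,"ax":0,"ay":0,"az":0,"grip":0},{"tx":0,"ty":0,"tz":0,"ax":0,"ay":0,"az":0,"grip":100},{"tx":0,"ty":0,"tz":0,"ax":0,"ay":0,"az":0,"grip":150},{"tx":0,"ty":0,"tz":0,"ax":0,"ay":0,"az":0,"grip":170},{"tx":0,"ty":0,"tz":0,"ax":0,"ay":0,"az":0,"grip":200},{"tx":0,"ty":0,"tz":0,"ax":0,"ay":0,"az":0,"grip":255},{"tx":0,"ty":0,"tz":0,"ax":0,"ay":0,"az":0,"grip":255}]' --squeeze 15

```text
t: 3.9
tool_pos: [0.632, -0.0192, 0.0431]
orientation: [0.001, 3.141, -0.0]
force: [0.2, -0.3, 0.3]
opening: 0.0495
```

Run:
```python
from plant import robot
from h import *
c,s=snap(robot,"w5")
```

```text
t 3.95 tcp [631.9 -19.2  43.1] yaw_y 89.95 tilt 0.0 F [ 0.1  0.8 -0.1] open 45.5 q [-0.11  0.33  1.54  0.    1.27 -1.68]
```

View pics/w5.png

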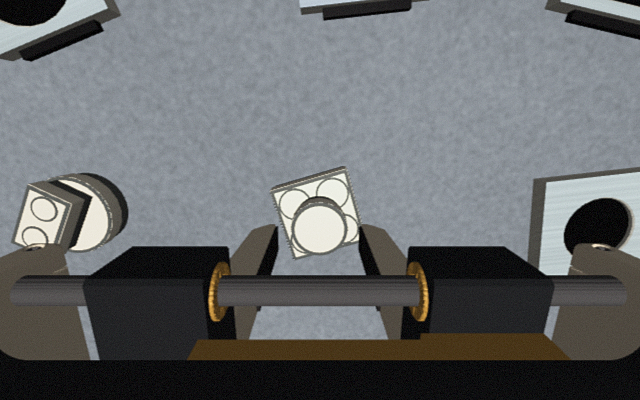

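The fingers straddle the small dish at (319,228) with 45 mm still open. I'll finish closing and lift.

>>> step_arm --targets '[{"tx":0,"ty":0,"tz":0,"ax":0,"ay":0,"az":0,"grip":255},{"tx":0,"ty":0,"tz":0,"ax":0,"ay":0,"az":0,"grip":255},{"tx":0,"ty":0,"tz":0,"ax":0,"ay":0,"az":0,"grip":255},{"tx":0,"ty":0,"tz":0,"ax":0,"ay":0,"az":0,"grip":255},{"tx":0,"ty":0,"tz":-4,"ax":0,"ay":0,"az":0,"grip":255},{"tx":0,"ty":0,"tz":-8,"ax":0,"ay":0,"az":0,"grip":255},{"tx":0,"ty":0,"tz":0,"ax":0,"ay":0,"az":0,"grip":255}]'

```text
t: 4.65
tool_pos: [0.6332, -0.0194, 0.057]
orientation: [0.001, 3.139, -0.0]
force: [0.2, -1.0, -0.3]
opening: 0.0004
```

Run:
```python
from plant import robot
from h import *
c,s=snap(robot,"w6")
```

```text
t 4.7 tcp [633.  -19.3  56.5] yaw_y 89.95 tilt 0.13 F [-0.1 -0.2  1.5] open 0.3 q [-0.11  0.32  1.53 -0.    1.29 -1.68]
```

View pics/w6.png

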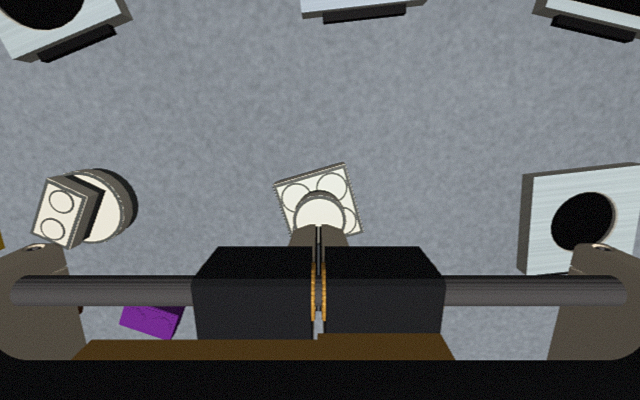

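The gripper shut completely (0.3 mm), so it missed the dish. The dish still appears at (319,213), with the fingertips at row 225, lower than I projected. I'll check the finger position against the side and top views.

Run:
```python
from plant import robot
from h import *
c,s=snap(robot,"s7","side"); T=Ro.from_rotvec(s["orientation"]).as_matrix()
p=[s["tool_pos"]+T[:,2]*.014,s["tool_pos"]-T[:,2]*.005]
print(proj(c,p)); u,v=proj(c,p[0])[0].astype(int)
g=c["frame"][v-60:v+40,u-70:u+70]; cv2.imwrite("pics/s7a.png",cv2.resize(g,None,fx=5.5,fy=5.5,interpolation=cv2.INTER_CUBIC)); print(u-70,v-60)
print(proj(c,[[.632,-.0185,.044],[.632,-.0185,.022]]))
c,s=snap(robot,"t7","top"); print(proj(c,p),proj(c,[[.632,-.0185,.044]]))
g=c["frame"][140:220,260:370]; cv2.imwrite("pics/t7a.png",cv2.resize(g,None,fx=6,fy=6,interpolation=cv2.INTER_CUBIC))
```

```text
t 4.75 tcp [632.5 -19.3  55.9] yaw_y 89.95 tilt 0.08 F [-0.4  0.3 -0.7] open 0.5 q [-0.11  0.32  1.53 -0.    1.29 -1.68]
[[340.79453957 192.87313681]
 [340.99937318 186.15554884]]
270 132
[[340.49090704 191.99713112]
 [340.24892289 199.64410707]]
t 4.8 tcp [632.2 -19.3  55.4] yaw_y 89.95 tilt 0.03 F [ 0.4  0.5 -0.4] open 0.7 q [-0.11  0.32  1.53  0.    1.29 -1.68]
[[314.01570439 174.01065133]
 [314.05759847 172.3463504 ]] [[313.71343559 174.04599269]]
```

View pics/s7a.png

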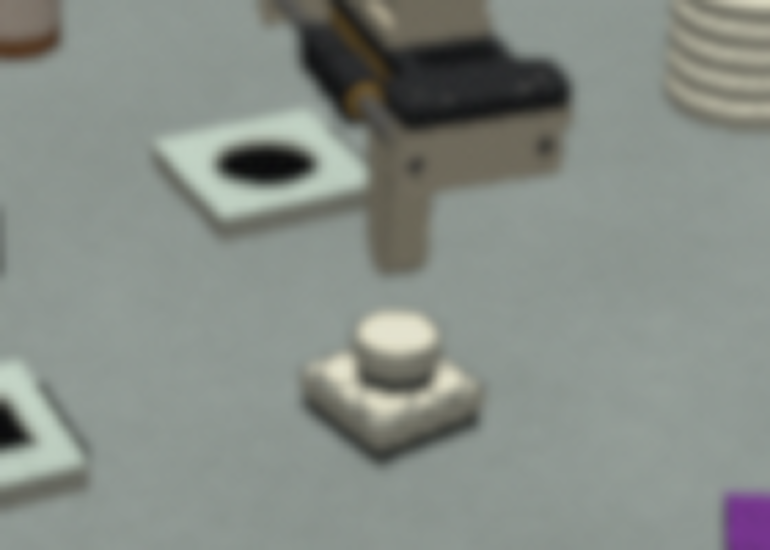

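View pics/t7a.png

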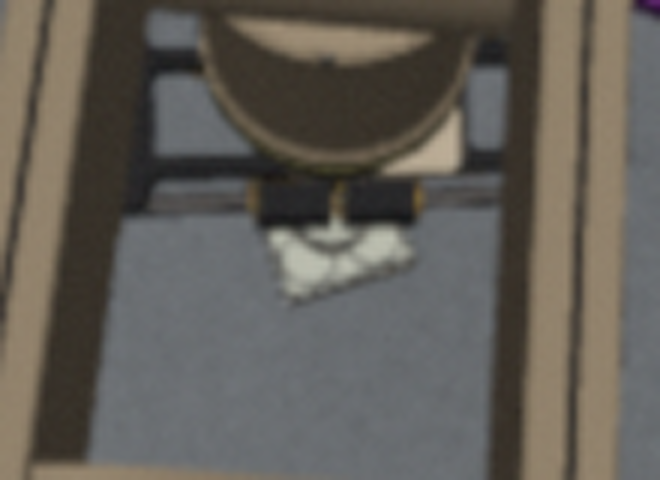

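The side view puts the fingertips at (342,181), against a projected (341,193). That makes the tips about 34 mm higher than the TCP text says, and the wrist-image geometry independently gives 34 mm (tip about 20 mm behind the reported TCP). The lateral position agrees. I'll open, go lower and check again in the side view.

>>> step_arm --targets '[{"tx":0,"ty":0,"tz":-10,"ax":0,"ay":0,"az":0,"grip":0},{"tx":0,"ty":0,"tz":0,"ax":0,"ay":0,"az":0,"grip":0},{"tx":0,"ty":0,"tz":0,"ax":0,"ay":0,"az":0,"grip":0},{"tx":0,"ty":0,"tz":0,"ax":0,"ay":0,"az":0,"grip":0},{"tx":0,"ty":0,"tz":0,"ax":0,"ay":0,"az":0,"grip":0},{"tx":0,"ty":0,"tz":0,"ax":0,"ay":0,"az":0,"grip":0},{"tx":0,"ty":0,"tz":0,"ax":0,"ay":0,"az":0,"grip":0},{"tx":0,"ty":0,"tz":0,"ax":0,"ay":0,"az":0,"grip":0},{"tx":0,"ty":0,"tz":0,"ax":0,"ay":0,"az":0,"grip":0},{"tx":0,"ty":0,"tz":10,"ax":0,"ay":0,"az":0,"grip":0},{"tx":0,"ty":0,"tz":12,"ax":0,"ay":0,"az":0,"grip":0},{"tx":0,"ty":0,"tz":12,"ax":0,"ay":0,"az":0,"grip":0},{"tx":0,"ty":0,"tz":8,"ax":0,"ay":0,"az":0,"grip":0},{"tx":0,"ty":0,"tz":0,"ax":0,"ay":0,"az":0,"grip":0},{"tx":0,"ty":0,"tz":0,"ax":0,"ay":0,"az":0,"grip":0}]'

```text
t: 6.3
tool_pos: [0.6317, -0.0192, 0.0226]
orientation: [-0.001, -3.141, -0.0]
force: [-0.5, -0.4, 0.4]
opening: 0.0929
```

Run:
```python
from plant import robot
from h import *
c,s=snap(robot,"s8","side"); T=Ro.from_rotvec(s["orientation"]).as_matrix()
p=[s["tool_pos"]-T[:,2]*.020+T[:,1]*k for k in(-.047,.047)]
q=proj(c,p); print(q)
g=c["frame"][140:230,270:410].copy(); g=cv2.resize(g,None,fx=5.5,fy=5.5,interpolation=cv2.INTER_CUBIC)
for u,v in q: cv2.circle(g,(int((u-270)*5.5),int((v-140)*5.5)),3,(0,0,255),-1)
cv2.imwrite("pics/s8a.png",g)
```

```text
t 6.35 tcp [632.2 -19.2  23.2] yaw_y 89.96 tilt 0.01 F [ 0.5  0.4 -0.5] open 92.9 q [-0.11  0.36  1.55  0.    1.23 -1.68]
[[347.65994586 202.46964579]
 [334.07825502 182.97261922]]
```

View pics/s8a.png

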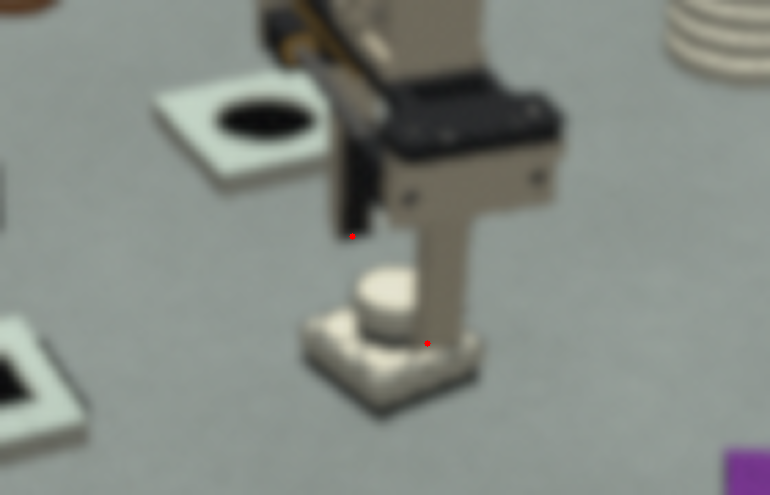

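The projected tips with the 34 mm correction (red dots at (352,237) and (427,343)) fall on the drawn fingertips. I'll go down 14 mm more and grip.

>>> step_arm --targets '[{"tx":0,"ty":-0.5,"tz":7,"ax":0,"ay":0,"az":0,"grip":0},{"tx":0,"ty":0,"tz":7,"ax":0,"ay":0,"az":0,"grip":0},{"tx":0,"ty":0,"tz":0,"ax":0,"ay":0,"az":0,"grip":60},{"tx":0,"ty":0,"tz":0,"ax":0,"ay":0,"az":0,"grip":120},{"tx":0,"ty":0,"tz":0,"ax":0,"ay":0,"az":0,"grip":130},{"tx":0,"ty":0,"tz":0,"ax":0,"ay":0,"az":0,"grip":130},{"tx":0,"ty":0,"tz":0,"ax":0,"ay":0,"az":0,"grip":150},{"tx":0,"ty":0,"tz":0,"ax":0,"ay":0,"az":0,"grip":160},{"tx":0,"ty":0,"tz":0,"ax":0,"ay":0,"az":0,"grip":180},{"tx":0,"ty":0,"tz":0,"ax":0,"ay":0,"az":0,"grip":255},{"tx":0,"ty":0,"tz":0,"ax":0,"ay":0,"az":0,"grip":255}]' --squeeze 12

```text
t: 7.45
tool_pos: [0.632, -0.0197, 0.0091]
orientation: [0.001, 3.142, -0.0]
force: [0.3, -0.4, 1.4]
opening: 0.0401
```

Run:
```python
from plant import robot
from h import *
c,s=snap(robot,"s9","side")
g=c["frame"][140:230,270:410].copy(); g=cv2.resize(g,None,fx=5.5,fy=5.5,interpolation=cv2.INTER_CUBIC)
cv2.imwrite("pics/s9a.png",g)
```

```text
t 7.5 tcp [632.  -19.7   9.2] yaw_y 89.95 tilt 0.01 F [-1.2  0.2  1.5] open 39.5 q [-0.11  0.37  1.56  0.    1.21 -1.68]
```

View pics/s9a.png

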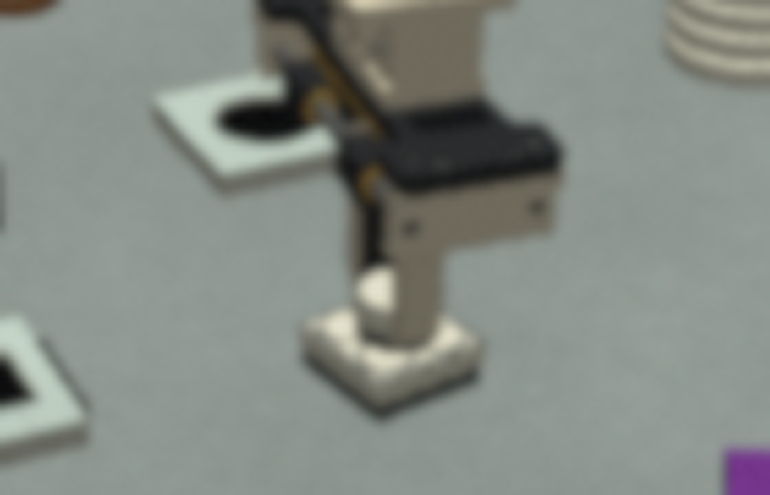

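Gripped: opening 39.5 mm, equal to the dish's diameter. Lifting and carrying it to the small block.

>>> step_arm --targets '[{"tx":0,"ty":0,"tz":-3,"ax":0,"ay":0,"az":0,"grip":255},{"tx":0,"ty":0,"tz":-8,"ax":0,"ay":0,"az":0,"grip":255},{"tx":0,"ty":0,"tz":-11,"ax":0,"ay":0,"az":0,"grip":255},{"tx":0,"ty":10,"tz":0,"ax":0,"ay":0,"az":0,"grip":255},{"tx":0,"ty":20,"tz":0,"ax":0,"ay":0,"az":0,"grip":255},{"tx":-3,"ty":30,"tz":0,"ax":0,"ay":0,"az":0,"grip":255},{"tx":-3,"ty":30,"tz":0,"ax":0,"ay":0,"az":0,"grip":255},{"tx":-3,"ty":30,"tz":0,"ax":0,"ay":0,"az":0,"grip":255},{"tx":-3,"ty":30,"tz":0,"ax":0,"ay":0,"az":0,"grip":255},{"tx":-3,"ty":30,"tz":0,"ax":0,"ay":0,"az":0,"grip":255},{"tx":0,"ty":25,"tz":0,"ax":0,"ay":0,"az":0,"grip":255},{"tx":0,"ty":12,"tz":0,"ax":0,"ay":0,"az":0,"grip":255},{"tx":0,"ty":7,"tz":0,"ax":0,"ay":0,"az":0,"grip":255},{"tx":0,"ty":0,"tz":0,"ax":0,"ay":0,"az":0,"grip":255},{"tx":0,"ty":0,"tz":0,"ax":0,"ay":0,"az":0,"grip":255},{"tx":0,"ty":0,"tz":0,"ax":0,"ay":0,"az":0,"grip":255}]'

```text
t: 9.1
tool_pos: [0.6473, 0.203, 0.031]
orientation: [-0.003, -3.142, 0.0]
force: [0.3, -1.4, -0.4]
opening: 0.0398
```

Run:
```python
from plant import robot
from h import *
c,s=snap(robot,"w10")
c,s=snap(robot,"s10","side")
g=c["frame"][120:220,260:410].copy(); g=cv2.resize(g,None,fx=5,fy=5,interpolation=cv2.INTER_CUBIC)
cv2.imwrite("pics/s10a.png",g)
```

```text
t 9.15 tcp [647.3 203.1  31.1] yaw_y 89.88 tilt 0.01 F [ 0.6 -0.6  0.4] open 39.7 q [ 0.23  0.46  1.4  -0.    1.28 -1.34]
t 9.2 tcp [647.3 203.2  31. ] yaw_y 89.88 tilt 0.01 F [ 0.2 -1.4  0.1] open 39.6 q [ 0.23  0.46  1.4  -0.    1.28 -1.34]
```

View pics/w10.png

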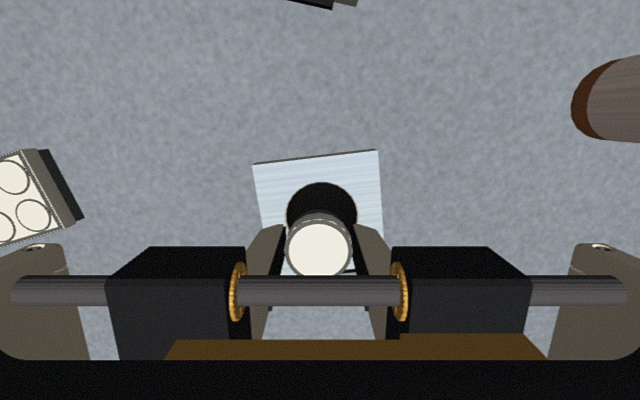

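View pics/s10a.png

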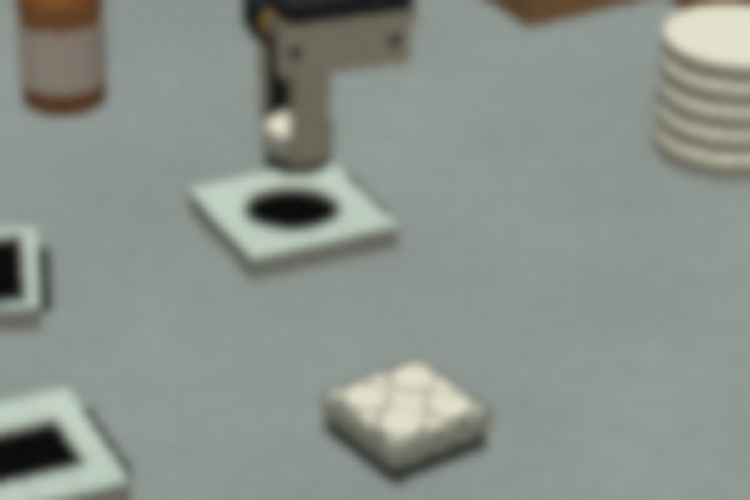

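```bash
cat >> h.py <<'E'
from scipy.optimize import least_squares
def fitc(P,r):
    f=lambda q: np.hypot(P[:,0]-q[0],P[:,1]-q[1])-r
    o=least_squares(f,P.mean(0),loss="soft_l1"); return o.x.round(1),np.abs(o.fun).mean().round(2)
E
python3 - <<'E'
from plant import robot
from h import *
c,s=snap(robot,"w11"); f=c["frame"].astype(int)
dark=f.max(2)<50; dark[240:]=0;
for m,st,cc in comps(dark,300):
    if not 290<cc[0]<350: continue
    k=contour(m); k=k[(k[:,1]<205)]
    print(cc,len(k)); P=ray(c,*k.T,.014)[:,:2]*1000; print("recess",fitc(P,27.))
warm=(f[:,:,2]-f[:,:,0]>2)&(f.min(2)>120); warm[:205]=0;warm[285:]=0
for m,st,cc in comps(warm,600):
    if not 290<cc[0]<350: continue
    print(cc,st); P=ray(c,*contour(m).T,.064)[:,:2]*1000; print("dish",rect(c,m,.064),(ray(c,*cc,.064)*1000).round(1))
E
```

```text
t 9.25 tcp [647.3 203.4  31.1] yaw_y 89.89 tilt 0.0 F [-0.3  0.4  0.8] open 39.6 q [ 0.23  0.46  1.4  -0.    1.28 -1.34]
[322.82510781 204.53809296] 73
recess (array([648.7, 205.7]), np.float64(0.24))
[317.97793538 249.98108747] [ 288  224   61   51 2538]
dish [650.3 203.5  35.1  31.7  89.8] [[650.6 203.5  64. ]]
```

>>> step_arm --targets '[{"tx":0,"ty":2,"tz":4,"ax":0,"ay":0,"az":0,"grip":255},{"tx":0,"ty":0,"tz":8,"ax":0,"ay":0,"az":0,"grip":255},{"tx":0,"ty":0,"tz":8,"ax":0,"ay":0,"az":0,"grip":255},{"tx":0,"ty":0,"tz":6,"ax":0,"ay":0,"az":0,"grip":255},{"tx":0,"ty":0,"tz":4,"ax":0,"ay":0,"az":0,"grip":255},{"tx":0,"ty":0,"tz":2,"ax":0,"ay":0,"az":0,"grip":255},{"tx":0,"ty":0,"tz":0,"ax":0,"ay":0,"az":0,"grip":255},{"tx":0,"ty":0,"tz":0,"ax":0,"ay":0,"az":0,"grip":255},{"tx":0,"ty":0,"tz":1,"ax":0,"ay":0,"az":0,"grip":255},{"tx":0,"ty":0,"tz":0,"ax":0,"ay":0,"az":0,"grip":255}]'

```text
t: 10.25
tool_pos: [0.6473, 0.2063, -0.0017]
orientation: [0.001, 3.141, 0.0]
force: [0.2, -0.0, -0.0]
opening: 0.04
```

Run:
```python
from plant import robot
from h import *
c,s=snap(robot,"w12")
c,s=snap(robot,"s12","side")
g=c["frame"][120:220,260:410].copy(); g=cv2.resize(g,None,fx=5,fy=5,interpolation=cv2.INTER_CUBIC)
cv2.imwrite("pics/s12a.png",g)
```

```text
t 10.3 tcp [647.2 206.3  -1.7] yaw_y 89.96 tilt 0.02 F [-0.4  0.5 -0.3] open 40.2 q [ 0.23  0.5   1.41 -0.    1.23 -1.34]
t 10.35 tcp [647.2 206.3  -1.8] yaw_y 89.96 tilt 0.01 F [-0.7 -0.4 -0.8] open 39.5 q [ 0.23  0.5   1.41  0.    1.23 -1.34]
```

View pics/w12.png

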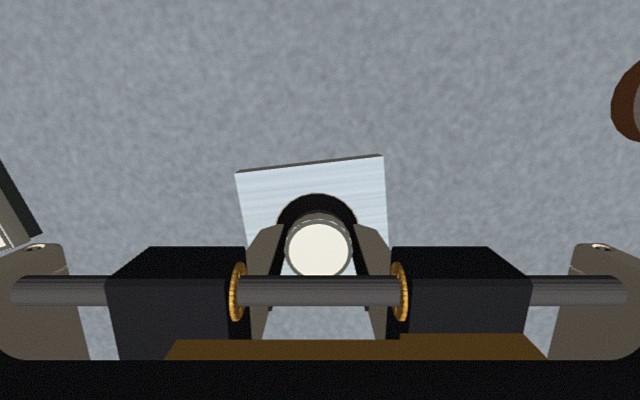

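View pics/s12a.png

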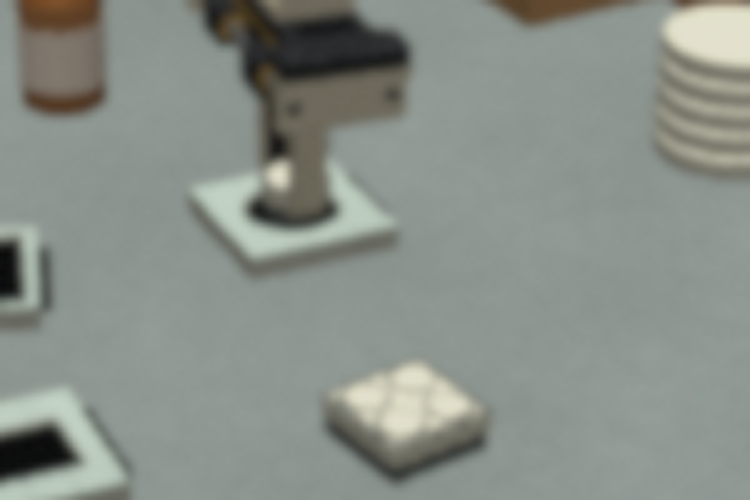

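>>> step_arm --targets '[{"tx":0,"ty":0,"tz":1,"ax":0,"ay":0,"az":0,"grip":255},{"tx":0,"ty":0,"tz":0,"ax":0,"ay":0,"az":0,"grip":255}]'

```text
t: 10.55
tool_pos: [0.6473, 0.2063, -0.0028]
orientation: [0.001, 3.141, 0.0]
force: [0.7, -0.4, 0.6]
opening: 0.0396
```

>>> step_arm --targets '[{"tx":0,"ty":0,"tz":0.7,"ax":0,"ay":0,"az":0,"grip":255},{"tx":0,"ty":0,"tz":0,"ax":0,"ay":0,"az":0,"grip":255}]'

```text
t: 10.75
tool_pos: [0.6473, 0.2063, -0.0029]
orientation: [0.001, 3.141, 0.0]
force: [-3.0, 0.1, 5.7]
opening: 0.0399
```

It touched the floor at reported z = -2.9 (5.7 N), consistent with the pick height. Releasing, then over to the oblong dish.

>>> step_arm --targets '[{"tx":0,"ty":0,"tz":-0.5,"ax":0,"ay":0,"az":0,"grip":130},{"tx":0,"ty":0,"tz":0,"ax":0,"ay":0,"az":0,"grip":110},{"tx":0,"ty":0,"tz":0,"ax":0,"ay":0,"az":0,"grip":60},{"tx":0,"ty":0,"tz":0,"ax":0,"ay":0,"az":0,"grip":0},{"tx":0,"ty":0,"tz":0,"ax":0,"ay":0,"az":0,"grip":0},{"tx":0,"ty":0,"tz":0,"ax":0,"ay":0,"az":0,"grip":0},{"tx":0,"ty":0,"tz":-15,"ax":0,"ay":0,"az":0,"grip":0},{"tx":0,"ty":0,"tz":-30,"ax":0,"ay":0,"az":0,"grip":0},{"tx":0,"ty":0,"tz":-30,"ax":0,"ay":0,"az":0,"grip":0},{"tx":0,"ty":0,"tz":-25,"ax":0,"ay":0,"az":0,"grip":0}]'

```text
t: 11.75
tool_pos: [0.6479, 0.2064, 0.1001]
orientation: [0.001, 3.139, 0.001]
force: [0.1, 0.6, 0.1]
opening: 0.0931
```

Run:
```python
from plant import robot
from h import *
c,s=snap(robot,"w13")
```

```text
t 11.8 tcp [650.5 207.1 105.5] yaw_y 89.96 tilt 0.51 F [2.7 0.4 2.7] open 92.7 q [ 0.23  0.4   1.35 -0.    1.39 -1.34]
```

View pics/w13.png

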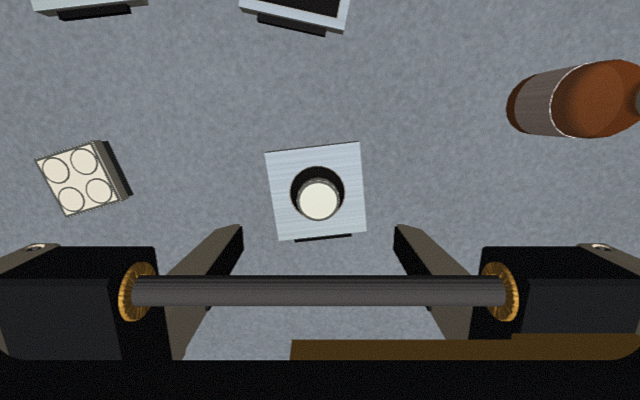

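>>> step_arm --targets '[{"tx":1,"ty":-20,"tz":0,"ax":0,"ay":0,"az":0,"grip":0},{"tx":1,"ty":-40,"tz":0,"ax":0,"ay":0,"az":0,"grip":0},{"tx":1,"ty":-40,"tz":0,"ax":0,"ay":0,"az":0,"grip":0},{"tx":2,"ty":-40,"tz":0,"ax":0,"ay":0,"az":0,"grip":0},{"tx":2,"ty":-40,"tz":0,"ax":0,"ay":0,"az":0,"grip":0},{"tx":2,"ty":-40,"tz":0,"ax":0,"ay":0,"az":0,"grip":0},{"tx":2,"ty":-40,"tz":0,"ax":0,"ay":0,"az":0,"grip":0},{"tx":2,"ty":-40,"tz":0,"ax":0,"ay":0,"az":0,"grip":0},{"tx":2,"ty":-40,"tz":0,"ax":0,"ay":0,"az":0,"grip":0},{"tx":1,"ty":-40,"tz":0,"ax":0,"ay":0,"az":0,"grip":0},{"tx":1,"ty":-36,"tz":0,"ax":0,"ay":0,"az":0,"grip":0},{"tx":0,"ty":0,"tz":0,"ax":0,"ay":0,"az":0.14,"grip":0},{"tx":0,"ty":0,"tz":0,"ax":0,"ay":0,"az":0.14,"grip":0},{"tx":0,"ty":0,"tz":0,"ax":0,"ay":0,"az":0.14,"grip":0},{"tx":0,"ty":0,"tz":0,"ax":0,"ay":0,"az":0,"grip":0},{"tx":0,"ty":0,"tz":0,"ax":0,"ay":0,"az":0,"grip":0},{"tx":0,"ty":0,"tz":0,"ax":0,"ay":0,"az":0,"grip":0}]'

```text
t: 13.5
tool_pos: [0.6294, -0.2099, 0.0966]
orientation: [-0.651, -3.073, 0.0]
force: [-0.1, -0.3, 0.7]
opening: 0.0931
```

Run:
```python
from plant import robot
from h import *
c,s=snap(robot,"w14"); f=c["frame"].astype(int)
warm=(f[:,:,2]-f[:,:,0]>2)&(f.min(2)>120); warm[250:]=0
for m,st,cc in comps(warm,200): print("warm",cc.round(1),st, (ray(c,*cc,.044)*1000).round(1),rect(c,m,.044),rect(c,m,.022))
```

```text
t 13.55 tcp [ 629.5 -209.8   96.7] yaw_y 66.04 tilt 0.02 F [0.6 0.1 0.4] open 92.8 q [-0.4   0.36  1.4  -0.    1.38 -1.55]
warm [515.1 113.8] [ 477   76   78   83 3021] [[625.4 -35.   44. ]] [627.6 -31.5  50.5  50.4 -73.6] [633.4 -17.9  55.1  55.1 -73.6]
warm [545.  116.6] [531 104  33  26 596] [[637.3 -13.5  44. ]] [638.  -13.8  22.7  20.9  25.7] [644.7   1.5  24.8  22.8  25.7]
warm [ 41. 208.] [   0  153  102   97 4814] [[ 535.6 -431.4   44. ]] [ 540.8 -444.6   88.    82.6  -80.6] [ 538.6 -468.8   96.1   90.2  -80.6]
warm [338.5 194.5] [307 169  45  55 755] [[ 629.5 -190.2   44. ]] [ 626.3 -192.5   51.7   26.9    2.8] [ 631.9 -193.5   56.4   29.3    2.8]
warm [297.9 197.1] [291 177  13  44 360] [[ 617.4 -223.    44. ]] [ 618.2 -224.5   38.6    9.9  -28.3] [ 623.1 -228.5   42.2   10.8  -28.3]
warm [318.3 203.8] [ 303  180   32   49 1280] [[ 630.1 -209.4   44. ]] [ 630.6 -209.6   42.8   25.1  -28.3] [ 636.6 -212.3   46.7   27.3  -28.3]
```

View pics/w14.png

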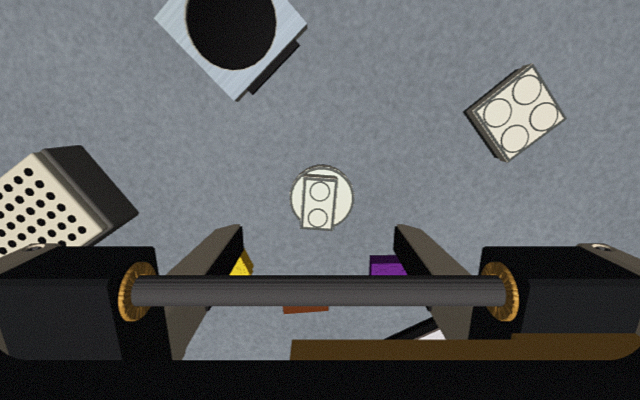

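The small dish sits in its recess (318,201). Below the gripper the pale two-ringed oblong is at (318,204), with its long side at -28.3°. I'll turn 4.3° more, descend and grip.

>>> step_arm --targets '[{"tx":-1,"ty":0,"tz":20,"ax":0,"ay":0,"az":0.075,"grip":0},{"tx":0,"ty":0,"tz":20,"ax":0,"ay":0,"az":0,"grip":0},{"tx":0,"ty":0,"tz":20,"ax":0,"ay":0,"az":0,"grip":0},{"tx":0,"ty":0,"tz":15,"ax":0,"ay":0,"az":0,"grip":0},{"tx":0,"ty":0,"tz":8,"ax":0,"ay":0,"az":0,"grip":0},{"tx":0,"ty":0,"tz":4,"ax":0,"ay":0,"az":0,"grip":0},{"tx":0,"ty":0,"tz":0,"ax":0,"ay":0,"az":0,"grip":0},{"tx":0,"ty":0,"tz":0,"ax":0,"ay":0,"az":0,"grip":100},{"tx":0,"ty":0,"tz":0,"ax":0,"ay":0,"az":0,"grip":130},{"tx":0,"ty":0,"tz":0,"ax":0,"ay":0,"az":0,"grip":150},{"tx":0,"ty":0,"tz":0,"ax":0,"ay":0,"az":0,"grip":155},{"tx":0,"ty":0,"tz":0,"ax":0,"ay":0,"az":0,"grip":155},{"tx":0,"ty":0,"tz":0,"ax":0,"ay":0,"az":0,"grip":170},{"tx":0,"ty":0,"tz":0,"ax":0,"ay":0,"az":0,"grip":180},{"tx":0,"ty":0,"tz":0,"ax":0,"ay":0,"az":0,"grip":200},{"tx":0,"ty":0,"tz":0,"ax":0,"ay":0,"az":0,"grip":255},{"tx":0,"ty":0,"tz":0,"ax":0,"ay":0,"az":0,"grip":255}]'

```text
t: 15.25
tool_pos: [0.6307, -0.2101, 0.0098]
orientation: [-0.771, -3.046, -0.0]
force: [0.4, -0.3, -0.3]
opening: 0.0301
```

Run:
```python
from plant import robot
from h import *
c,s=snap(robot,"w15")
```

```text
t 15.3 tcp [ 630.7 -210.1    9.8] yaw_y 61.59 tilt 0.0 F [-0.  -0.1 -0.9] open 29.8 q [-0.4   0.45  1.46  0.    1.23 -1.47]
```

View pics/w15.png

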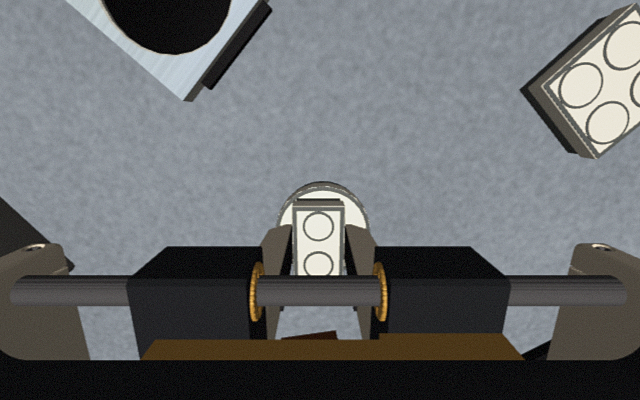

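Gripped at 29.8 mm. Carrying it to the oblong block, turned to match.

>>> step_arm --targets '[{"tx":0,"ty":0,"tz":-3,"ax":0,"ay":0,"az":0,"grip":255},{"tx":0,"ty":0,"tz":-8,"ax":0,"ay":0,"az":0,"grip":255},{"tx":0,"ty":0,"tz":-11,"ax":0,"ay":0,"az":0,"grip":255},{"tx":0,"ty":0,"tz":0,"ax":0,"ay":0,"az":-0.125,"grip":255},{"tx":0,"ty":0,"tz":0,"ax":0,"ay":0,"az":-0.125,"grip":255},{"tx":0,"ty":0,"tz":0,"ax":0,"ay":0,"az":-0.125,"grip":255},{"tx":0,"ty":0,"tz":0,"ax":0,"ay":0,"az":-0.121,"grip":255},{"tx":10,"ty":11,"tz":0,"ax":0,"ay":0,"az":0,"grip":255},{"tx":20,"ty":23,"tz":0,"ax":0,"ay":0,"az":0,"grip":255},{"tx":25,"ty":30,"tz":0,"ax":0,"ay":0,"az":0,"grip":255},{"tx":25,"ty":30,"tz":0,"ax":0,"ay":0,"az":0,"grip":255},{"tx":25,"ty":30,"tz":0,"ax":0,"ay":0,"az":0,"grip":255},{"tx":25,"ty":30,"tz":0,"ax":0,"ay":0,"az":0,"grip":255},{"tx":25,"ty":30,"tz":0,"ax":0,"ay":0,"az":0,"grip":255},{"tx":20,"ty":22,"tz":0,"ax":0,"ay":0,"az":0,"grip":255},{"tx":10,"ty":9,"tz":0,"ax":0,"ay":0,"az":0,"grip":255},{"tx":5,"ty":3,"tz":0,"ax":0,"ay":0,"az":0,"grip":255},{"tx":0,"ty":0,"tz":0,"ax":0,"ay":0,"az":-0.1,"grip":255},{"tx":0,"ty":0,"tz":0,"ax":0,"ay":0,"az":0,"grip":255},{"tx":0,"ty":0,"tz":0,"ax":0,"ay":0,"az":0,"grip":255}]'

```text
t: 17.3
tool_pos: [0.4416, 0.0071, 0.0324]
orientation: [-0.152, 3.137, -0.001]
force: [0.3, 0.1, -0.6]
opening: 0.0302
```

Run:
```python
from plant import robot
from h import *
c,s=snap(robot,"w16")
f=c["frame"].astype(int)
c,s=snap(robot,"w16")
f=c["frame"].astype(int)
dark=f.max(2)<50; dark[242:]=0
for m,st,cc in comps(dark,200): print(cc.round(1),st)
c2,s=snap(robot,"s16","side")
g=c2["frame"][150:260,190:340]; cv2.imwrite("pics/s16a.png",cv2.resize(g,None,fx=5,fy=5,interpolation=cv2.INTER_CUBIC))
```

```text
t 17.35 tcp [441.3   7.2  32.2] yaw_y 95.56 tilt 0.03 F [ 0.1  0.2 -0.4] open 29.8 q [-0.1  -0.16  2.09 -0.    1.21 -1.77]
t 17.4 tcp [441.2   7.3  32. ] yaw_y 95.58 tilt 0.02 F [ 0.2 -0.1 -0.8] open 29.8 q [-0.1  -0.16  2.09 -0.    1.21 -1.77]
[ 31.2 208.5] [   0  166   72   76 4501]
[322.2 189.1] [ 292  176   59   48 1500]
[561.4 223. ] [ 511  194  107   48 3388]
t 17.45 tcp [441.    7.4  31.9] yaw_y 95.61 tilt 0.01 F [-0.1  0.4 -0.2] open 29.8 q [-0.1  -0.16  2.09 -0.    1.21 -1.77]
```

View pics/w16.png

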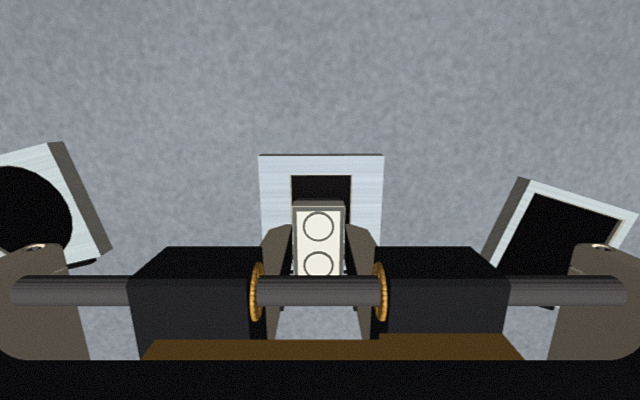

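View pics/s16a.png

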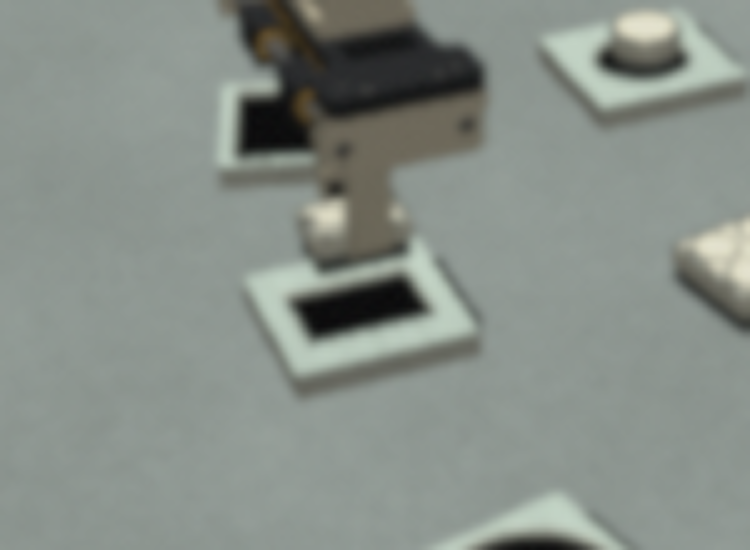

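Run:
```python
from plant import robot
from h import *
c,s=snap(robot,"w17")
T=Ro.from_rotvec(s["orientation"]).as_matrix()
def tool(P): return ((P-s["tool_pos"])@T*1000).round(1)
f=c["frame"].astype(int)
dark=f.max(2)<50
for u in (300,320,340): 
    col=dark[150:200,u]; print(u,150+np.argmax(col), tool(ray(c,u,150+np.argmax(col)-.5,.014)))
for v in (182,188,193):
    r=np.where(dark[v,280:365])[0]; print(v,280+r[0],280+r[-1], tool(ray(c,280+r[0]-.5,v,.014)),tool(ray(c,280+r[-1]+.5,v,.014)))
warm=(f[:,:,2]-f[:,:,0]>2)&(f.min(2)>120); warm[:195]=0;warm[275:]=0
for m,st,cc in comps(warm,600):
  if 290<cc[0]<350:
    k=contour(m); print("lid",tool(ray(c,[k[:,0].min(),k[:,0].max()],[240,240],.066)),tool(ray(c,318,k[:,1].min(),.066)))
```

```text
t 17.5 tcp [440.9   7.5  31.8] yaw_y 95.64 tilt 0.01 F [ 0.3 -0.7 -0.5] open 29.7 q [-0.1  -0.16  2.09 -0.    1.21 -1.77]
300 177 [[ 30.1 -12.9  17.8]]
320 176 [[30.8  1.6 17.8]]
340 176 [[30.8 16.1 17.8]]
182 292 349 [[ 26.  -19.1  17.8]] [[26.  23.1 17.8]]
188 292 349 [[ 21.6 -19.2  17.8]] [[21.5 23.2 17.8]]
193 292 349 [[ 17.8 -19.3  17.8]] [[17.7 23.3 17.8]]
lid [[  3.3 -12.5 -34.2]
 [  3.3  12.7 -34.2]] [[ 20.8   0.1 -34.2]]
```

>>> step_arm --targets '[{"tx":0,"ty":2,"tz":4,"ax":0,"ay":0,"az":0,"grip":255},{"tx":0,"ty":0,"tz":8,"ax":0,"ay":0,"az":0,"grip":255},{"tx":0,"ty":0,"tz":8,"ax":0,"ay":0,"az":0,"grip":255},{"tx":0,"ty":0,"tz":6,"ax":0,"ay":0,"az":0,"grip":255},{"tx":0,"ty":0,"tz":4,"ax":0,"ay":0,"az":0,"grip":255},{"tx":0,"ty":0,"tz":2,"ax":0,"ay":0,"az":0,"grip":255},{"tx":0,"ty":0,"tz":0,"ax":0,"ay":0,"az":0,"grip":255},{"tx":0,"ty":0,"tz":0,"ax":0,"ay":0,"az":0,"grip":255},{"tx":0,"ty":0,"tz":1,"ax":0,"ay":0,"az":0,"grip":255},{"tx":0,"ty":0,"tz":0,"ax":0,"ay":0,"az":0,"grip":255}]'

```text
t: 18.5
tool_pos: [0.4406, 0.0098, -0.001]
orientation: [-0.157, 3.137, -0.0]
force: [-0.0, 0.3, -0.1]
opening: 0.0296
```

>>> step_arm --targets '[{"tx":0,"ty":0,"tz":0.7,"ax":0,"ay":0,"az":0,"grip":255},{"tx":0,"ty":0,"tz":0,"ax":0,"ay":0,"az":0,"grip":255}]'

```text
t: 18.7
tool_pos: [0.4405, 0.0098, -0.0019]
orientation: [-0.157, 3.138, -0.0]
force: [-0.4, -0.5, -0.2]
opening: 0.0294
```

>>> step_arm --targets '[{"tx":0,"ty":0,"tz":0.7,"ax":0,"ay":0,"az":0,"grip":255},{"tx":0,"ty":0,"tz":0,"ax":0,"ay":0,"az":0,"grip":255}]'

```text
t: 18.9
tool_pos: [0.4406, 0.0098, -0.0023]
orientation: [-0.157, 3.137, -0.0]
force: [-1.6, -1.0, 2.7]
opening: 0.0299
```

Run:
```python
from plant import robot
from h import *
c,s=snap(robot,"w18")
```

```text
t 18.95 tcp [440.6   9.8  -2.3] yaw_y 95.74 tilt 0.01 F [-1.1 -0.1  3.6] open 29.6 q [-0.09 -0.1   2.11  0.    1.14 -1.77]
```

View pics/w18.png

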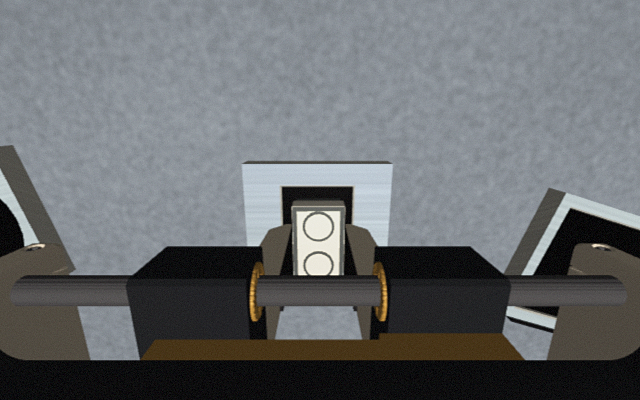

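Floor contact felt (3.6 N at -2.3), the same as expected, and the dish at (318,245) is centred in the recess. Releasing and moving to the square dish.

>>> step_arm --targets '[{"tx":0,"ty":0,"tz":-0.4,"ax":0,"ay":0,"az":0,"grip":160},{"tx":0,"ty":0,"tz":0,"ax":0,"ay":0,"az":0,"grip":130},{"tx":0,"ty":0,"tz":0,"ax":0,"ay":0,"az":0,"grip":80},{"tx":0,"ty":0,"tz":0,"ax":0,"ay":0,"az":0,"grip":0},{"tx":0,"ty":0,"tz":0,"ax":0,"ay":0,"az":0,"grip":0},{"tx":0,"ty":0,"tz":0,"ax":0,"ay":0,"az":0,"grip":0},{"tx":0,"ty":0,"tz":-15,"ax":0,"ay":0,"az":0,"grip":0},{"tx":0,"ty":0,"tz":-30,"ax":0,"ay":0,"az":0,"grip":0},{"tx":0,"ty":0,"tz":-35,"ax":0,"ay":0,"az":0,"grip":0},{"tx":0,"ty":0,"tz":-10,"ax":0,"ay":0,"az":0.1,"grip":0},{"tx":-20,"ty":-3,"tz":0,"ax":0,"ay":0,"az":0,"grip":0},{"tx":-40,"ty":-6,"tz":0,"ax":0,"ay":0,"az":0,"grip":0},{"tx":-40,"ty":-6,"tz":0,"ax":0,"ay":0,"az":0,"grip":0},{"tx":-40,"ty":-6,"tz":0,"ax":0,"ay":0,"az":0,"grip":0},{"tx":-35,"ty":-5,"tz":0,"ax":0,"ay":0,"az":0,"grip":0},{"tx":-16,"ty":-3,"tz":0,"ax":0,"ay":0,"az":0,"grip":0},{"tx":0,"ty":0,"tz":0,"ax":0,"ay":0,"az":-0.144,"grip":0},{"tx":0,"ty":0,"tz":0,"ax":0,"ay":0,"az":-0.144,"grip":0},{"tx":0,"ty":0,"tz":0,"ax":0,"ay":0,"az":0,"grip":0},{"tx":0,"ty":0,"tz":0,"ax":0,"ay":0,"az":0,"grip":0}]'

```text
t: 20.95
tool_pos: [0.6313, -0.0191, 0.0876]
orientation: [0.444, -3.11, -0.0]
force: [0.7, -0.3, -0.3]
opening: 0.0927
```

Run:
```python
from plant import robot
from h import *
c,s=snap(robot,"w19");c,s=snap(robot,"w19"); f=c["frame"].astype(int)
warm=(f[:,:,2]-f[:,:,0]>2)&(f.min(2)>110); warm[250:]=0
warm=cv2.morphologyEx(warm.astype(np.uint8),cv2.MORPH_CLOSE,np.ones((5,5)))
for m,st,cc in comps(warm,800): print("warm",cc.round(1),st, (ray(c,*cc,.022)*1000).round(1),rect(c,m,.022))
```

```text
t 21.0 tcp [631.3 -19.1  87.7] yaw_y 106.28 tilt 0.01 F [-0.8  0.5  0.1] open 93.1 q [-0.11  0.29  1.51  0.    1.34 -1.97]
t 21.05 tcp [631.4 -19.1  87.8] yaw_y 106.32 tilt 0.0 F [-0.6  0.1 -0.7] open 92.8 q [-0.11  0.29  1.51  0.    1.34 -1.97]
warm [108.9 140.3] [  75  104   70   73 3662] [[ 631.3 -206.9   22. ]] [ 632.  -206.1   59.2   59.   -24.8]
warm [318.  198.7] [ 285  169   67   61 3732] [[631.1 -19.   22. ]] [632.1 -18.7  58.8  56.7 -73.8]
```

View pics/w19.png

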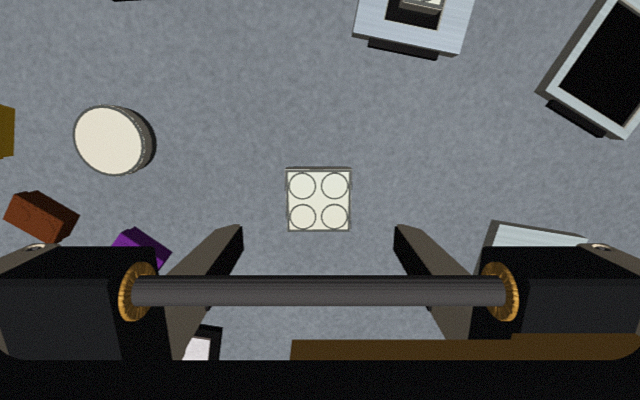

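The square dish lies at (318,199), aligned and between the fingers. Round dish noted at (109,140). Descending to grip.

>>> step_arm --targets '[{"tx":0,"ty":0,"tz":25,"ax":0,"ay":0,"az":0,"grip":0},{"tx":0,"ty":0,"tz":25,"ax":0,"ay":0,"az":0,"grip":0},{"tx":0,"ty":0,"tz":22,"ax":0,"ay":0,"az":0,"grip":0},{"tx":0,"ty":0,"tz":15,"ax":0,"ay":0,"az":0,"grip":0},{"tx":0,"ty":0,"tz":9,"ax":0,"ay":0,"az":0,"grip":0},{"tx":0,"ty":0,"tz":4.5,"ax":0,"ay":0,"az":0,"grip":0},{"tx":0,"ty":0,"tz":0,"ax":0,"ay":0,"az":0,"grip":0},{"tx":0,"ty":0,"tz":0,"ax":0,"ay":0,"az":0,"grip":60},{"tx":0,"ty":0,"tz":0,"ax":0,"ay":0,"az":0,"grip":75},{"tx":0,"ty":0,"tz":0,"ax":0,"ay":0,"az":0,"grip":80},{"tx":0,"ty":0,"tz":0,"ax":0,"ay":0,"az":0,"grip":90},{"tx":0,"ty":0,"tz":0,"ax":0,"ay":0,"az":0,"grip":100},{"tx":0,"ty":0,"tz":0,"ax":0,"ay":0,"az":0,"grip":255},{"tx":0,"ty":0,"tz":0,"ax":0,"ay":0,"az":0,"grip":255}]' --squeeze 15

```text
t: 22.45
tool_pos: [0.6317, -0.0191, -0.0124]
orientation: [-0.451, 3.109, -0.0]
force: [-0.8, 0.5, 3.1]
opening: 0.06
```

Run:
```python
from plant import robot
from h import *
c,s=snap(robot,"s20","side")
g=c["frame"][140:230,270:410].copy(); cv2.imwrite("pics/s20a.png",cv2.resize(g,None,fx=5.5,fy=5.5,interpolation=cv2.INTER_CUBIC))
```

```text
t 22.5 tcp [631.7 -19.2 -12.3] yaw_y 106.51 tilt 0.02 F [-1.5  0.9  3.6] open 59.8 q [-0.11  0.4   1.57 -0.    1.17 -1.97]
```

View pics/s20a.png

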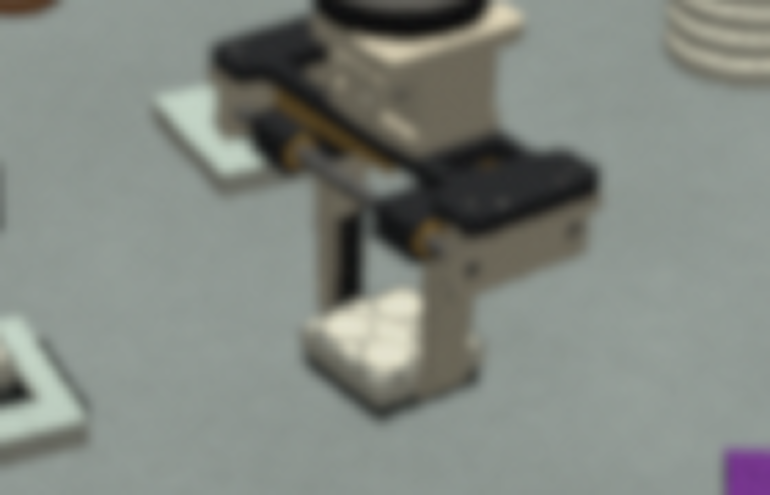

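Gripped at 59.8 mm. Carrying it to the square block.

>>> step_arm --targets '[{"tx":0,"ty":0,"tz":-4,"ax":0,"ay":0,"az":0,"grip":255},{"tx":0,"ty":0,"tz":-12,"ax":0,"ay":0,"az":0,"grip":255},{"tx":0,"ty":0,"tz":-16,"ax":0,"ay":0,"az":0,"grip":255},{"tx":0,"ty":0,"tz":-8,"ax":0,"ay":0,"az":0.144,"grip":255},{"tx":0,"ty":0,"tz":0,"ax":0,"ay":0,"az":0.144,"grip":255},{"tx":8,"ty":10,"tz":0,"ax":0,"ay":0,"az":0,"grip":255},{"tx":18,"ty":22,"tz":0,"ax":0,"ay":0,"az":0,"grip":255},{"tx":25,"ty":30,"tz":0,"ax":0,"ay":0,"az":0,"grip":255},{"tx":25,"ty":30,"tz":0,"ax":0,"ay":0,"az":0,"grip":255},{"tx":25,"ty":30,"tz":0,"ax":0,"ay":0,"az":0,"grip":255},{"tx":25,"ty":30,"tz":0,"ax":0,"ay":0,"az":0,"grip":255},{"tx":25,"ty":28,"tz":0,"ax":0,"ay":0,"az":0,"grip":255},{"tx":18,"ty":20,"tz":0,"ax":0,"ay":0,"az":0,"grip":255},{"tx":8,"ty":9,"tz":0,"ax":0,"ay":0,"az":0,"grip":255},{"tx":3,"ty":3,"tz":0,"ax":0,"ay":0,"az":0.1,"grip":255},{"tx":0,"ty":0,"tz":0,"ax":0,"ay":0,"az":0.1,"grip":255},{"tx":0,"ty":0,"tz":0,"ax":0,"ay":0,"az":0,"grip":255},{"tx":0,"ty":0,"tz":0,"ax":0,"ay":0,"az":0,"grip":255},{"tx":0,"ty":0,"tz":0,"ax":0,"ay":0,"az":0,"grip":255}]'

```text
t: 24.4
tool_pos: [0.4517, 0.1926, 0.0275]
orientation: [0.309, 3.126, 0.0]
force: [-0.7, 0.1, -0.9]
opening: 0.0601
```

Run:
```python
from plant import robot
from h import *
c,s=snap(robot,"w21")
```

```text
t 24.45 tcp [451.6 192.6  27.4] yaw_y 78.67 tilt 0.0 F [-0.1 -0.2 -0.7] open 59.7 q [ 0.3  -0.01  1.96 -0.    1.19 -1.07]
```

View pics/w21.png

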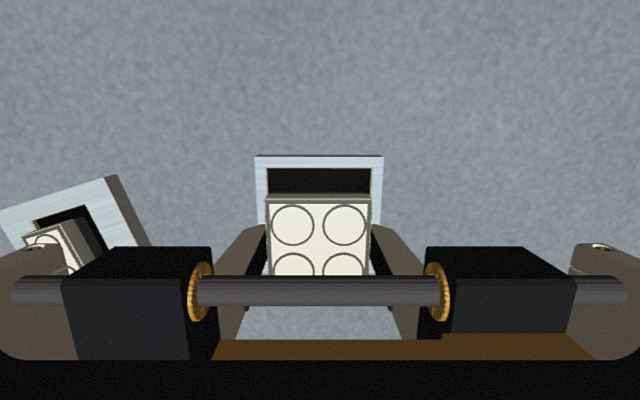

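The square dish, its rings centred at about col 318, is aligned with the block. The recess edge is at row 168, columns 267-371. Measuring the offset.

Run:
```python
from plant import robot
from h import *
c,s=snap(robot,"w22")
T=Ro.from_rotvec(s["orientation"]).as_matrix()
def tool(P): return ((P-s["tool_pos"])@T*1000).round(1)
f=c["frame"].astype(int)
dark=f.max(2)<50
for u in (280,320,360): 
    col=dark[155:190,u]; print(u,155+np.argmax(col), tool(ray(c,u,155+np.argmax(col)-.5,.014)))
for v in (175,182):
    r=np.where(dark[v,260:380])[0]; print(v,260+r[0],260+r[-1], tool(ray(c,260+r[0]-.5,v,.014)),tool(ray(c,260+r[-1]+.5,v,.014)))
lz=(s["tool_pos"][2]+.0125+.022)
warm=(f[:,:,2]-f[:,:,0]>2)&(f.min(2)>110); warm[:190]=0;warm[275:]=0
for m,st,cc in comps(warm,600):
  if 290<cc[0]<350:
    k=contour(m); print("lid",tool(ray(c,[k[:,0].min(),k[:,0].max()],[240,240],lz)),tool(ray(c,318,k[:,1].min(),lz)))
```

```text
t 24.5 tcp [451.6 192.6  27.4] yaw_y 78.64 tilt 0.0 F [-0.   0.3 -1.4] open 59.8 q [ 0.3  -0.01  1.96 -0.    1.19 -1.07]
280 169 [[ 36.9 -26.3  13.4]]
320 169 [[36.9  1.8 13.4]]
360 169 [[36.9 29.9 13.4]]
175 268 369 [[ 32.3 -35.3  13.4]] [[32.3 36.8 13.4]]
182 268 369 [[ 27.3 -35.5  13.4]] [[27.2 37.  13.4]]
lid [[  3.7 -27.7 -34.5]
 [  3.7  28.4 -34.5]] [[ 25.8   0.3 -34.5]]
lid [[  3.7 -26.  -34.5]
 [  3.7  -3.1 -34.5]] [[ -5.7   0.3 -34.5]]
lid [[  3.7   3.8 -34.5]
 [  3.7  25.5 -34.5]] [[ -5.7   0.3 -34.5]]
```

>>> step_arm --targets '[{"tx":0.5,"ty":0.5,"tz":4,"ax":0,"ay":0,"az":0,"grip":255},{"tx":0,"ty":0,"tz":7,"ax":0,"ay":0,"az":0,"grip":255},{"tx":0,"ty":0,"tz":7,"ax":0,"ay":0,"az":0,"grip":255},{"tx":0,"ty":0,"tz":5,"ax":0,"ay":0,"az":0,"grip":255},{"tx":0,"ty":0,"tz":3,"ax":0,"ay":0,"az":0,"grip":255},{"tx":0,"ty":0,"tz":2,"ax":0,"ay":0,"az":0,"grip":255},{"tx":0,"ty":0,"tz":0,"ax":0,"ay":0,"az":0,"grip":255},{"tx":0,"ty":0,"tz":0,"ax":0,"ay":0,"az":0,"grip":255},{"tx":0,"ty":0,"tz":0.7,"ax":0,"ay":0,"az":0,"grip":255},{"tx":0,"ty":0,"tz":0,"ax":0,"ay":0,"az":0,"grip":255}]'

```text
t: 25.5
tool_pos: [0.4512, 0.1935, -0.0012]
orientation: [0.313, 3.126, 0.0]
force: [-0.4, -0.9, 0.0]
opening: 0.06
```

>>> step_arm --targets '[{"tx":0,"ty":0,"tz":0.7,"ax":0,"ay":0,"az":0,"grip":255},{"tx":0,"ty":0,"tz":0,"ax":0,"ay":0,"az":0,"grip":255}]'

```text
t: 25.7
tool_pos: [0.451, 0.1934, -0.0021]
orientation: [0.313, 3.126, -0.0]
force: [0.5, 0.2, -0.3]
opening: 0.0598
```

>>> step_arm --targets '[{"tx":0,"ty":0,"tz":0.7,"ax":0,"ay":0,"az":0,"grip":255},{"tx":0,"ty":0,"tz":0,"ax":0,"ay":0,"az":0,"grip":255}]'

```text
t: 25.9
tool_pos: [0.4512, 0.1934, -0.0024]
orientation: [0.313, 3.126, 0.0]
force: [-2.6, 0.1, 4.4]
opening: 0.0596
```

Run:
```python
from plant import robot
from h import *
c,s=snap(robot,"w23")
```

```text
t 25.95 tcp [451.2 193.4  -2.4] yaw_y 78.55 tilt 0.01 F [-2.7 -0.6  4.2] open 59.7 q [ 0.3   0.04  1.97 -0.    1.13 -1.07]
```

View pics/w23.png

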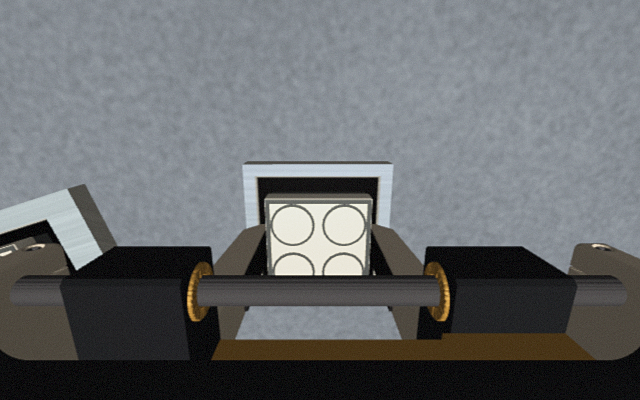

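Seated: contact 4.2 N at -2.4, with an even gap around the dish at (318,245). Releasing and going to the round dish.

>>> step_arm --targets '[{"tx":0,"ty":0,"tz":-0.4,"ax":0,"ay":0,"az":0,"grip":80},{"tx":0,"ty":0,"tz":0,"ax":0,"ay":0,"az":0,"grip":50},{"tx":0,"ty":0,"tz":0,"ax":0,"ay":0,"az":0,"grip":0},{"tx":0,"ty":0,"tz":0,"ax":0,"ay":0,"az":0,"grip":0},{"tx":0,"ty":0,"tz":0,"ax":0,"ay":0,"az":0,"grip":0},{"tx":0,"ty":0,"tz":-15,"ax":0,"ay":0,"az":0,"grip":0},{"tx":0,"ty":0,"tz":-30,"ax":0,"ay":0,"az":0,"grip":0},{"tx":0,"ty":0,"tz":-35,"ax":0,"ay":0,"az":-0.1,"grip":0},{"tx":0,"ty":0,"tz":-10,"ax":0,"ay":0,"az":-0.1,"grip":0},{"tx":-10,"ty":-22,"tz":0,"ax":0,"ay":0,"az":0,"grip":0},{"tx":-20,"ty":-44,"tz":0,"ax":0,"ay":0,"az":0,"grip":0},{"tx":-20,"ty":-44,"tz":0,"ax":0,"ay":0,"az":0,"grip":0},{"tx":-20,"ty":-44,"tz":0,"ax":0,"ay":0,"az":0,"grip":0},{"tx":-20,"ty":-44,"tz":0,"ax":0,"ay":0,"az":0,"grip":0},{"tx":-20,"ty":-44,"tz":0,"ax":0,"ay":0,"az":0,"grip":0},{"tx":-20,"ty":-44,"tz":0,"ax":0,"ay":0,"az":0,"grip":0},{"tx":-20,"ty":-44,"tz":0,"ax":0,"ay":0,"az":0,"grip":0},{"tx":-20,"ty":-44,"tz":0,"ax":0,"ay":0,"az":0,"grip":0},{"tx":-10,"ty":-27,"tz":0,"ax":0,"ay":0,"az":0,"grip":0},{"tx":0,"ty":0,"tz":0,"ax":0,"ay":0,"az":0,"grip":0}]'

```text
t: 27.95
tool_pos: [0.6315, -0.2118, 0.0872]
orientation: [0.006, 3.141, -0.002]
force: [-1.0, 0.5, -0.4]
opening: 0.0928
```

>>> step_arm --targets '[{"tx":0,"ty":0,"tz":0,"ax":0,"ay":0,"az":0,"grip":0},{"tx":0,"ty":0,"tz":0,"ax":0,"ay":0,"az":0,"grip":0},{"tx":0,"ty":0,"tz":0,"ax":0,"ay":0,"az":0,"grip":0}]'

```text
t: 28.25
tool_pos: [0.6309, -0.2061, 0.0876]
orientation: [0.003, -3.141, -0.0]
force: [0.6, -0.2, 0.9]
opening: 0.0932
```

Run:
```python
from plant import robot
from h import *
c,s=snap(robot,"w24"); f=c["frame"].astype(int)
warm=(f[:,:,2]-f[:,:,0]>2)&(f.min(2)>110); warm[250:]=0
warm=cv2.morphologyEx(warm.astype(np.uint8),cv2.MORPH_CLOSE,np.ones((5,5)))
for m,st,cc in comps(warm,800): print("warm",cc.round(1),st, (ray(c,*cc,.022)*1000).round(1),rect(c,m,.022))
```

```text
t 28.3 tcp [ 631.  -206.2   87.8] yaw_y 90.1 tilt 0.01 F [-0.8 -0.4 -0.7] open 92.9 q [-0.39  0.37  1.41  0.    1.36 -1.97]
warm [30.9 91.4] [   0   22   78  129 5787] [[ 538.7 -443.2   22. ]] [ 536.9 -454.3   91.    71.4    9.3]
warm [316.2 199.2] [ 283  167   68   64 3129] [[ 631.  -207.3   22. ]] [ 631.2 -207.6   58.9   58.7  -40.8]
```

View pics/w24.png

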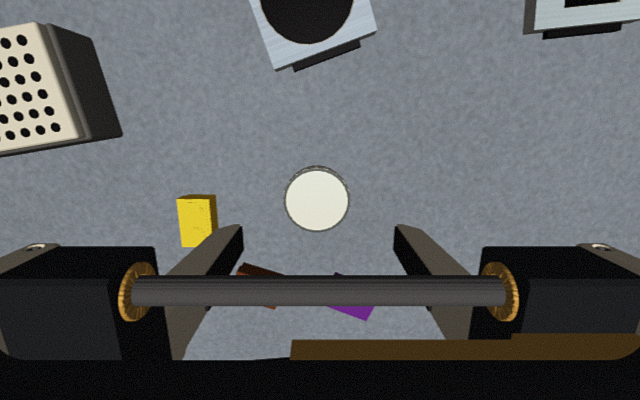

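The large round dish is at (316,199), between the fingers, and the look-alikes are clear of them. Descending.

>>> step_arm --targets '[{"tx":0,"ty":-1,"tz":25,"ax":0,"ay":0,"az":0,"grip":0},{"tx":0,"ty":0,"tz":25,"ax":0,"ay":0,"az":0,"grip":0},{"tx":0,"ty":0,"tz":22,"ax":0,"ay":0,"az":0,"grip":0},{"tx":0,"ty":0,"tz":15,"ax":0,"ay":0,"az":0,"grip":0},{"tx":0,"ty":0,"tz":9,"ax":0,"ay":0,"az":0,"grip":0},{"tx":0,"ty":0,"tz":4,"ax":0,"ay":0,"az":0,"grip":0},{"tx":0,"ty":0,"tz":0,"ax":0,"ay":0,"az":0,"grip":0},{"tx":0,"ty":0,"tz":0,"ax":0,"ay":0,"az":0,"grip":60},{"tx":0,"ty":0,"tz":0,"ax":0,"ay":0,"az":0,"grip":70},{"tx":0,"ty":0,"tz":0,"ax":0,"ay":0,"az":0,"grip":76},{"tx":0,"ty":0,"tz":0,"ax":0,"ay":0,"az":0,"grip":85},{"tx":0,"ty":0,"tz":0,"ax":0,"ay":0,"az":0,"grip":100},{"tx":0,"ty":0,"tz":0,"ax":0,"ay":0,"az":0,"grip":255},{"tx":0,"ty":0,"tz":0,"ax":0,"ay":0,"az":0,"grip":255}]' --squeeze 15

```text
t: 29.7
tool_pos: [0.6314, -0.2087, -0.0119]
orientation: [-0.0, 3.141, -0.0]
force: [-1.4, 0.5, 3.3]
opening: 0.0625
```

Gripped at 62.5 mm. Carrying it to the round block.

>>> step_arm --targets '[{"tx":0,"ty":0,"tz":-4,"ax":0,"ay":0,"az":0,"grip":255},{"tx":0,"ty":0,"tz":-12,"ax":0,"ay":0,"az":0,"grip":255},{"tx":0,"ty":0,"tz":-16,"ax":0,"ay":0,"az":0,"grip":255},{"tx":0,"ty":0,"tz":-8,"ax":0,"ay":0,"az":0,"grip":255},{"tx":10,"ty":0,"tz":0,"ax":0,"ay":0,"az":0,"grip":255},{"tx":20,"ty":-1,"tz":0,"ax":0,"ay":0,"az":0,"grip":255},{"tx":25,"ty":-1,"tz":0,"ax":0,"ay":0,"az":0,"grip":255},{"tx":25,"ty":-1,"tz":0,"ax":0,"ay":0,"az":0,"grip":255},{"tx":25,"ty":-1,"tz":0,"ax":0,"ay":0,"az":0,"grip":255},{"tx":25,"ty":-1,"tz":0,"ax":0,"ay":0,"az":0,"grip":255},{"tx":20,"ty":-2,"tz":0,"ax":0,"ay":0,"az":0,"grip":255},{"tx":12,"ty":-1,"tz":0,"ax":0,"ay":0,"az":0,"grip":255},{"tx":6,"ty":-1,"tz":0,"ax":0,"ay":0,"az":0,"grip":255},{"tx":0,"ty":0,"tz":0,"ax":0,"ay":0,"az":0,"grip":255},{"tx":0,"ty":0,"tz":0,"ax":0,"ay":0,"az":0,"grip":255},{"tx":0,"ty":0,"tz":0,"ax":0,"ay":0,"az":0,"grip":255}]'

```text
t: 31.3
tool_pos: [0.4639, -0.2176, 0.0279]
orientation: [-0.001, 3.141, -0.0]
force: [-0.4, 0.0, -0.2]
opening: 0.0623
```

Run:
```python
from plant import robot
from h import *
c,s=snap(robot,"w25"); f=c["frame"].astype(int)
T=Ro.from_rotvec(s["orientation"]).as_matrix()
dark=f.max(2)<50; dark[235:]=0
for m,st,cc in comps(dark,300):
    if not 270<cc[0]<370: continue
    k=contour(m); k=k[k[:,1]<190]; print(cc.round(1),st,len(k)); print("recess",fitc(ray(c,*k.T,.014)[:,:2]*1000,38.))
lz=(s["tool_pos"][2]+.0125+.022)
warm=(f[:,:,2]-f[:,:,0]>2)&(f.min(2)>110); warm[:190]=0;warm[274:]=0
for m,st,cc in comps(warm,600):
  if 270<cc[0]<370:
    k=contour(m); k=k[k[:,1]<235]; print("lid",fitc(ray(c,*k.T,lz)[:,:2]*1000,29.5),st)
```

```text
t 31.35 tcp [ 463.8 -217.5   27.7] yaw_y 90.03 tilt 0.02 F [-0.1 -0.4 -0.1] open 62.3 q [-0.54  0.05  1.9   0.    1.2  -2.11]
[323.4 188.6] [ 271  166  105   69 2489] 90
recess (array([ 463.8, -215.5]), np.float64(0.21))
lid (array([ 466.7, -217.4]), np.float64(0.27)) [ 269  201   99   73 6069]
```

View pics/w25.png

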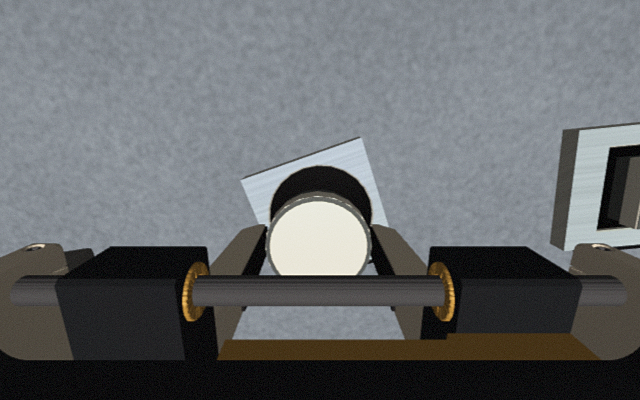

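>>> step_arm --targets '[{"tx":1.5,"ty":1.5,"tz":4,"ax":0,"ay":0,"az":0,"grip":255},{"tx":0,"ty":0,"tz":7,"ax":0,"ay":0,"az":0,"grip":255},{"tx":0,"ty":0,"tz":7,"ax":0,"ay":0,"az":0,"grip":255},{"tx":0,"ty":0,"tz":5,"ax":0,"ay":0,"az":0,"grip":255},{"tx":0,"ty":0,"tz":3,"ax":0,"ay":0,"az":0,"grip":255},{"tx":0,"ty":0,"tz":2,"ax":0,"ay":0,"az":0,"grip":255},{"tx":0,"ty":0,"tz":0,"ax":0,"ay":0,"az":0,"grip":255},{"tx":0,"ty":0,"tz":0,"ax":0,"ay":0,"az":0,"grip":255},{"tx":0,"ty":0,"tz":0.7,"ax":0,"ay":0,"az":0,"grip":255},{"tx":0,"ty":0,"tz":0,"ax":0,"ay":0,"az":0,"grip":255}]'

```text
t: 32.35
tool_pos: [0.4618, -0.2162, -0.0009]
orientation: [-0.0, 3.141, -0.0]
force: [-0.1, -0.2, -1.1]
opening: 0.0622
```

>>> step_arm --targets '[{"tx":0,"ty":0,"tz":0.7,"ax":0,"ay":0,"az":0,"grip":255},{"tx":0,"ty":0,"tz":0,"ax":0,"ay":0,"az":0,"grip":255}]'

```text
t: 32.55
tool_pos: [0.4616, -0.2161, -0.0018]
orientation: [0.0, -3.142, 0.0]
force: [0.5, -0.5, -0.3]
opening: 0.0624
```

>>> step_arm --targets '[{"tx":0,"ty":0,"tz":0.6,"ax":0,"ay":0,"az":0,"grip":255},{"tx":0,"ty":0,"tz":0,"ax":0,"ay":0,"az":0,"grip":255}]'

```text
t: 32.75
tool_pos: [0.4617, -0.2161, -0.002]
orientation: [-0.0, 3.142, -0.0]
force: [-2.4, 1.7, 4.1]
opening: 0.0622
```

Run:
```python
from plant import robot
from h import *
c,s=snap(robot,"w26")
```

```text
t 32.8 tcp [ 461.7 -216.1   -2. ] yaw_y 90.01 tilt 0.0 F [-1.   1.8  5.3] open 62.3 q [-0.54  0.08  1.92 -0.    1.14 -2.11]
```

View pics/w26.png

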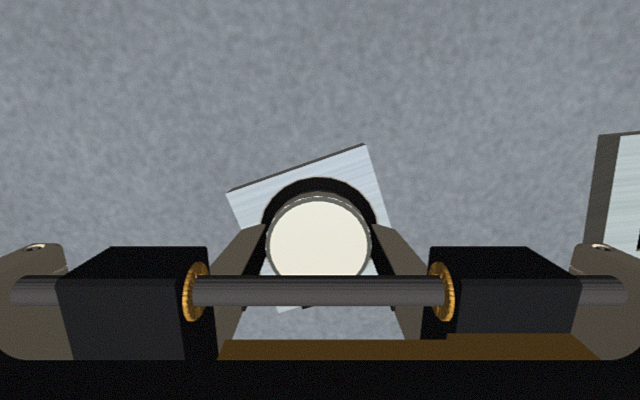

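Seated, with contact at 5.3 N. Releasing, rising and moving back clear.

>>> step_arm --targets '[{"tx":0,"ty":0,"tz":-0.4,"ax":0,"ay":0,"az":0,"grip":75},{"tx":0,"ty":0,"tz":0,"ax":0,"ay":0,"az":0,"grip":50},{"tx":0,"ty":0,"tz":0,"ax":0,"ay":0,"az":0,"grip":0},{"tx":0,"ty":0,"tz":0,"ax":0,"ay":0,"az":0,"grip":0},{"tx":0,"ty":0,"tz":0,"ax":0,"ay":0,"az":0,"grip":0},{"tx":0,"ty":0,"tz":-15,"ax":0,"ay":0,"az":0,"grip":0},{"tx":0,"ty":0,"tz":-30,"ax":0,"ay":0,"az":0,"grip":0},{"tx":0,"ty":0,"tz":-40,"ax":0,"ay":0,"az":0,"grip":0},{"tx":0,"ty":0,"tz":-40,"ax":0,"ay":0,"az":0,"grip":0},{"tx":0,"ty":-30,"tz":-25,"ax":0,"ay":0,"az":0,"grip":0},{"tx":0,"ty":-45,"tz":0,"ax":0,"ay":0,"az":0,"grip":0},{"tx":0,"ty":-45,"tz":0,"ax":0,"ay":0,"az":0,"grip":0},{"tx":0,"ty":-45,"tz":0,"ax":0,"ay":0,"az":0,"grip":0},{"tx":0,"ty":0,"tz":0,"ax":0,"ay":0,"az":0,"grip":0},{"tx":0,"ty":0,"tz":0,"ax":0,"ay":0,"az":0,"grip":0},{"tx":0,"ty":0,"tz":0,"ax":0,"ay":0,"az":0,"grip":0},{"tx":0,"ty":0,"tz":0,"ax":0,"ay":0,"az":0,"grip":0}]'

```text
t: 34.5
tool_pos: [0.462, -0.3799, 0.1486]
orientation: [-0.002, 3.141, -0.0]
force: [0.4, -0.1, 0.3]
opening: 0.0926
```

Run:
```python
from plant import robot
from h import *
c,s=snap(robot,"t27","top"); f=c["frame"].astype(int)
cv2.imwrite("pics/t27a.png",cv2.resize(c["frame"][150:275,195:425],None,fx=3.4,fy=3.4,interpolation=cv2.INTER_CUBIC))
B={"small":(647.5,203.7),"oblong":(440.5,6.5),"round":(462.6,-218.8),"square":(450.9,191.1)}
warm=(f[:,:,2]-f[:,:,0]>5)&(f.min(2)>90)
for m,st,cc in comps(warm,40,900):
    if 200<cc[0]<420 and 150<cc[1]<275:
        p=ray(c,*cc,.032)[0]*1000
        n=min(B,key=lambda k:np.hypot(*(p[:2]-B[k]))); print(n,cc.round(1),st[4],p.round(1),"off",(p[:2]-B[n]).round(1))
c,s=snap(robot,"s27","side")
cv2.imwrite("pics/s27a.png",cv2.resize(c["frame"][130:300,200:440],None,fx=3.3,fy=3.3,interpolation=cv2.INTER_CUBIC))
```

```text
t 34.55 tcp [ 462.  -380.   148.6] yaw_y 90.1 tilt 0.03 F [0.1 0.5 1.4] open 93.0 q [-0.77  0.15  1.55  0.    1.44 -2.35]
small [226.6 170.6] 162 [649.2 203.6  32. ] off [ 1.7 -0.1]
round [395.4 239.4] 446 [ 462.3 -218.4   32. ] off [-0.3  0.4]
square [229.3 247.1] 377 [455.1 195.   32. ] off [4.2 3.9]
t 34.6 tcp [ 462.  -380.1  148.5] yaw_y 90.09 tilt 0.02 F [-0.2 -0.5  0.2] open 92.7 q [-0.77  0.15  1.55  0.    1.44 -2.35]
```

View pics/t27a.png

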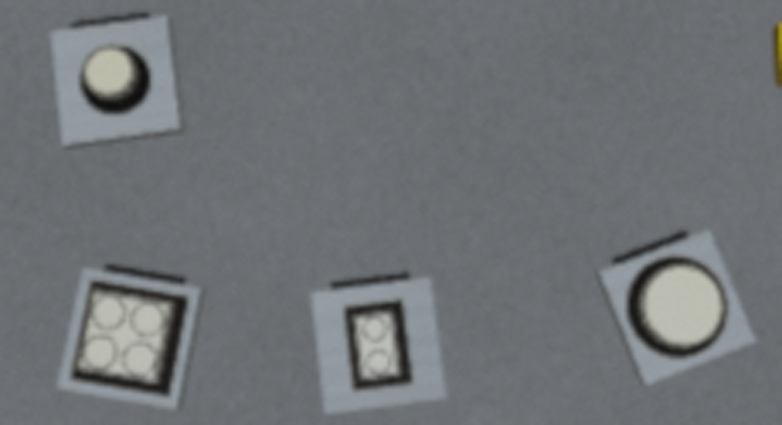

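View pics/s27a.png

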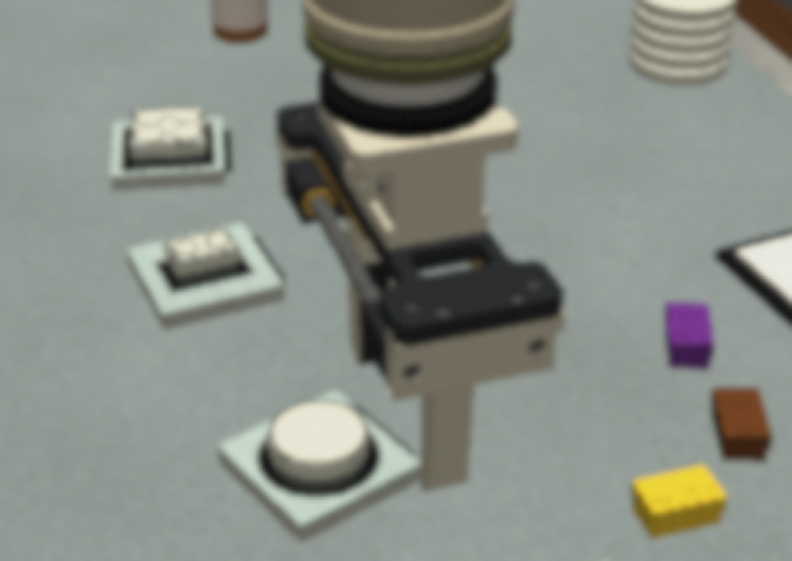

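All four dishes sit inside their recesses. The top view shows the small dish at (227,171), square (229,247), oblong about (306,252) and large round (395,239). Handing in.

Run:
```python
from plant import robot
robot.close_job(); print(robot.read_state()["t"])
```

```text
the job is handed in; nothing more can be done
the job is handed in; nothing more can be done
```

I took both stacks apart, set each of the four dishes into its own recess, and handed the job in at about 34.6 s of the 104 s allowed. The bottle and tip box were never approached.

- **Placement check:** each dish touched its recess floor with a light contact of 3–6 N, at the height expected from where it was picked. The last top and side pictures show all four sitting flat inside their recesses, except that the arm hid the small dish in the side view.
- **Measured offsets:** the top camera put the small dish 1.7 mm and the large round dish 0.5 mm from the block centre. The square dish came out at 5.7 mm, partly from viewing angle; the wrist camera had shown it within about 2 mm before lowering. The oblong got no number in that last check, because its spot in the mask was not picked out. The wrist picture at touchdown showed it centred.
- **What disagreed:** the fingertips sit about 34 mm higher than the TCP description says, which both the side and wrist views showed. Because of that, my first grasp on the small dish closed on air without disturbing anything. I corrected for it from then on. The top and wrist cameras also differed by 2–3 mm in y, so I trusted the wrist view at each block.

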